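# Load and lock the pestles in a washer rack

### The arm

A 6-joint arm with a two-finger parallel gripper is mounted at the origin on the work surface; the furniture and walls round the work are solid. World frame = base frame: x ahead of the robot, y to its left, z up, the work surface at z = 0. Lengths are in mm, angles in rad, forces in N, time in s.
With the tool pointing down it reaches from about 350 to 850 mm from the base axis. Payload 8.1 kg.
Tool frame: the origin (TCP) lies on the mounting face of the last link; the fingertips stand 186 mm ahead of it and the grasp point (between the pads) lies 167 mm ahead of it; z points along the fingers, y is the direction in which the jaws open and shut (so a half turn about z gives the same grasp; the last joint's range is limited). The gripper opens to 93 mm and grips with 3 to 60 N. Pads are 15 mm wide; open, the fingers measure 128 mm over their backs; the gripper's body (75 mm by 188 mm) begins 65 mm behind the grasp point.
Start: joints at [1.079, 0.13, 1.488, -0, 1.523, -0.085], TCP at [237.384, 551.05, 404.735] pointing down, gripper open.
Joint ranges: [-2.96, 2.96], [-0.89, 2.26], [0.02, 2.5], [-1.34, 4.48], [0, 2.73], [-2.66, 2.66]. Speed limits (rad/s): [2.39, 2.39, 2.79, 3.14, 3.14, 3.14].

### API

Orientations are given as a 3x3 rotation matrix whose columns are the frame's x, y, z axes.
In Python, from cell import env gives the robot as it stands.
- The arm moves only by the tool drive_tool, never from a script. Its argument "rows" is text: rows parted by semicolons, each of 7 numbers parted by spaces: the shift along the tool's x, y, z in cm, then the turn, a rotation vector about the tool's x, y, z in rad, then the opening in per cent of the stroke, from 0 (shut) to 100 (fully open). A call has 1 to 5 rows; each row is the pose to reach, as a shift and turn from the pose commanded when the call began, along the tool's axes at that moment; what a row does not reach only later rows make up. A row lasts 1/8 s, in which the tool goes at most 62.5 mm and 10.7 degrees, less where a joint would pass 70% of its speed; a pose out of reach is approached as far as the arm can. A call with a gripper value outside its range is refused whole. The fingers move at their own pace and stop on an object; "force" is the grip in N (left out, the last holds). Time passes only in rows, so rows that repeat a pose let the fingers close. It gives the time, the measured TCP pose, the force and the opening at its end, in the units of the state.
- env.get_obs(): the state, without advancing time (a new reading comes with each control period).
- env.snapshot(name): name is "scene" or "top" or "wrist"; returns (picture, depth): 420x560x3 uint8, red, green, blue; 420x560 float32, mm along the optical axis (not along the pixel's ray), 0 where there is no reading.
- env.camera_model(name): a dict with "K" (3x3 intrinsics, pixels), "R" (3x3) and "t" (3): a world point X has camera coordinates R X + t; the wrist camera has in their place "hand_eye" (4x4, takes a point from camera to tool coordinates, whose origin is the TCP and whose axes are the flange's). Camera axes: x right, y down, z forward; pixel columns grow to the right and rows downward; lengths in mm; the calibration is good to about 2 mm. The wrist camera is an equidistant fisheye: a pixel r from the principal point sees the ray r / f radians off the axis. A picture is of the moment at which its call begins: read the wrist's pose just before it. camera_model takes no time and is no camera call.
- env.hand_in(): hands the job in, once; it reports no verdict.
The state is a dict: "time": time; "joint_pos": joint angles; "qd": joint speeds; "effort": joint torques, N m; "eef_pos": TCP position; "tcp_rot": TCP orientation; "force": force on the tool from outside, world axes, zero at the start; "wrist_torque": the same for the moment, N m; "finger_gap": finger opening in mm.
Only numpy, scipy, OpenCV 4.12 (cv2) and the standard library are available. Lean on these libraries where they do the work, as an engineer would, in place of code of your own. Each camera call takes 0.05 s, during which the arm holds its last target. There are 200 camera calls.

### The job

Get the homogeniser pestles ready for the glassware washer: take the rack's sprung keeper bail by its grip and swing it up and back until it stays open by itself, then hang every pestle (those on the mat and any that lies by the rack) upright in the rack, collar on the plate and pushed well into a slot (one to a slot). When all hang there, press the pedal right down so that the bail snaps shut across the slots, and leave the pedal up; do not disturb the other things on the bench.

Things in the scene. Friction and masses are not known exactly. Their poses are not given: they have to be found in the camera images.
- pestle0_knob (a point): A pestle (one of three or four; an absent one gives None): centre of its round black knob, 27 mm in diameter. A pestle is rigid, 165.5 mm long, about 130 g, centre of mass about 97 mm from the knob's centre. The point's +x axis points along it from the grinding head to the knob. At the start it lies level on the mat, knob centre 17 mm above the bench (pestle3: on the bare bench, 14 mm).
- pestle1_knob (a point): The same point and axes of another pestle of the same make. Held by its round knob, a pestle keeps its angle in a pinch of 40 N or more. Slackened (fingers either side of its axis), it sinks slowly from about 25 N and swings freely below about 10 N, about the line through the pads, until it hangs head down; it drops out below about 2 N.
- pestle2_knob (a point): The same point and axes of another pestle of the same make. The stem between knob and collar is round steel, 9 mm in diameter, 25 mm long between them, and goes on, 9 mm thick, below the collar to the head.
- pestle3_knob (a point): The same point and axes of another pestle of the same make, which lies by itself on the bench in front of the rack.
- pestle0_collar (a point): Pestle 0: on its axis at the lower face (the one toward the head) of its flat square steel collar, 47 mm from the knob's centre; axes as its knob. The collar is 28 x 28 x 8 mm and carries the pestle on the rack's plate.
- pestle1_collar (a point): The same point of pestle 1's collar. The white, heavy grinding head of a pestle is 28 mm in diameter and 50 mm long; its far end is 152 mm from the knob's centre.
- pestle2_collar (a point): The same point of pestle 2's collar.
- pestle3_collar (a point): The same point of pestle 3's collar.
- rack: Steel washer rack, fixed; origin on the bench midway between its four slots, in line with their seats. +x points from the slots' open ends to their closed ends, +y to the pedal (left), z up. Level hanger plate, top at z 155 mm, 5 mm thick, 180 mm wide, x -68 to +32 mm, clear under it (but for a power cord up to z 43 mm) between the cheeks (upright plates at y +-88 mm, x +14 to +60 mm, up to z 183 mm).
- slot0 (a point): Seat of the slot nearest the pedal, at (0, +63 mm) of the rack, at the plate's top face; axes as the rack's. Slots are 13 mm wide, closed at x +6.5 mm, open at x -68 mm between prongs with rounded ends (the mouth widens over the last 12 mm).
- slot1 (a point): The same for the next slot, (0, +21 mm).
- slot2 (a point): The same for the next slot, (0, -21 mm).
- slot3 (a point): The same for the slot farthest from the pedal, (0, -63 mm).
- bail (a joint): Keeper bail, a sprung U of 8 mm bar on a level axis along the rack's y at x +35, z 165 mm. 0 = shut, its cross bar (105 mm from the axis) across the front of the slots 36 mm over the plate. Opens up and back; stop at 2.12 rad. Opening takes 0.22 N m at 0, 0.4 at 2 rad. Past about 2.0 rad a sear catches it; it then rests at about 1.95 rad. Let go sooner, it swings shut.
- bail_grip (a point): Middle of the black hand grip on the bail's cross bar, a round sleeve 16 mm in diameter and 50 mm long lying along the rack's y, centred at y 0, 105 mm from the bail's axis. With the bail shut it stands at the rack's -x side of the axis, 0.25 rad above level (36 mm over the plate); it swings up and over to the back with the bail.
- pedal (a joint): Release pedal, on a level axis along the rack's y at x -5, z 34 mm of the rack, sprung up. 0 = up, 0.14 rad = down on its stop. It frees the cocked bail at about 0.05 rad; about 5 N on the tread takes it to the stop. It springs up by itself.
- tread (a point): Middle of the upper face of the pedal's rubber tread (42 x 36 mm, at x -102, y +160 mm of the rack), 50 mm above the bench when up; it goes down about 13 mm.
- mat: Grey draining mat, 180 x 232 x 3 mm, fixed to the bench, on which most pestles lie side by side, with a lip 6 mm wide and 12 mm high along its right edge (inner face at y -133 mm); origin on the bench under the middle pestle's place, z up, y to the left.
- petri_dish: Glass dish 60 mm wide, 14 mm high, a bystander standing loose on the bench; origin under its middle.
- reagent_0: Dropper bottle 25 mm wide, 74 mm high, a bystander standing loose on the bench; origin under its middle.
- sample_cup_1: Lidded sample cup 58 mm wide, 70 mm high, a bystander standing loose on the bench; origin under its middle.

How it is judged:
By the outcome, as a careful person would: the job done as asked, in the order asked, and still so for the second after the job is handed in, with the robot touching nothing.
Of pestle0, pestle1, pestle2, pestle3 only 3 to 4 are there at a start; the rules pass over those that are not, and their reading is None.
At some moment in a run one of pestle0, pestle1, pestle2, pestle3 may be knocked a few centimetres aside while the robot is not near it.
It also fails if it takes over 210 s, if anything falls off the work surface, if the arm or the gripper's body presses on something with over 40 N, if the wrist force passes 120 N, or if a joint passes its speed limit or range.

## Working session

There is one attempt and no reset: what is moved stays moved. The work goes in short steps, Python scripts to look and compute and a tool call to move; the robot and the scene stay as the last step left them, time stands still between calls to the robot, and variables do not carry over. Pictures are saved under pics/ and viewed, about 12 in all and at most 16, crops included, and the job is handed in when it is done.

Besides the shell and the picture viewer there is one more tool, called after ">>>" by a JSON object that holds its "name" and its "arguments". drive_tool: Moves the arm, as the interface text tells. Its arguments: {"type":"object","properties":{"rows":{"type":"string"},"force":{"type":"number"}},"required":["rows"]}

```bash
ls; mkdir -p pics; python3 - <<'E'
from cell import env
import cv2,numpy as np
o=env.get_obs();print(o)
for n in("scene","top"):
    p,d=env.snapshot(n);np.savez("%s0.npz"%n,p=p,d=d)
    cv2.imwrite("pics/%s0.png"%n,cv2.cvtColor(p,cv2.COLOR_RGB2BGR));print(n,env.camera_model(n))
print(env.camera_model("wrist"))
E
```

```text
pics
{'time': 0.0, 'joint_pos': array([ 1.07858267e+00,  1.31163896e-01,  1.48926628e+00,  3.72486654e-07,
        1.52301700e+00, -8.53925920e-02]), 'qd': array([-1.84380800e-04,  2.76417988e-05, -6.87371769e-05, -1.32558942e-04,
        9.68920156e-04,  1.33775754e-04]), 'effort': array([ 1.32000372e-03, -5.59826195e+01, -4.91777909e+01,  7.66779645e-02,
        3.49618751e-02, -1.60098839e-04]), 'eef_pos': array([237.28167837, 550.83780019, 403.69264957]), 'tcp_rot': array([[-9.18383264e-01,  3.95691057e-01, -8.76735315e-04],
       [ 3.95691997e-01,  9.18381823e-01, -1.63419620e-03],
       [ 1.58540954e-04, -1.84773559e-03, -9.99998280e-01]]), 'force': array([-0.09000133, -0.66736573, -1.35453907]), 'wrist_torque': array([-0.0054618 , -0.00091206,  0.00250446]), 'finger_gap': 93.01595713822947}
scene {'K': array([[438.16008481,   0.        , 284.28149881],
       [  0.        , 438.16008481, 208.47814398],
       [  0.        ,   0.        ,   1.        ]]), 'R': array([[ 0.64989055, -0.75952997, -0.02750439],
       [-0.32260204, -0.24290551, -0.91483596],
       [ 0.68816436, 
[... 277 characters left out ...]
, -0.99970875,  0.00133826],
       [-0.99258996, -0.0240839 , -0.11910138],
       [ 0.11909893,  0.00154153, -0.9928812 ]]), 't': array([ -47.30070604,  523.58559306, 1386.00669627])}
{'K': array([[325.1922621 ,   0.        , 282.37960882],
       [  0.        , 325.1922621 , 211.63560178],
       [  0.        ,   0.        ,   1.        ]]), 'hand_eye': array([[ 1.14102508e-03, -9.61747282e-01, -2.73935876e-01,
         7.66957575e+01],
       [ 9.99998893e-01,  1.35901672e-03, -6.06006126e-04,
         6.02584028e-01],
       [ 9.55108180e-04, -2.73934881e-01,  9.61747768e-01,
         1.94440923e+01],
       [ 0.00000000e+00,  0.00000000e+00,  0.00000000e+00,
         1.00000000e+00]])}
```

View pics/top0.png

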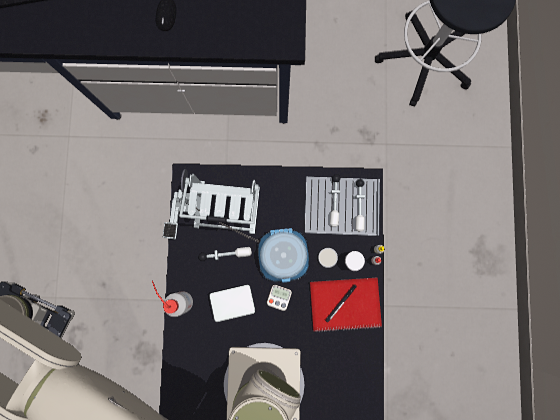

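View pics/scene0.png

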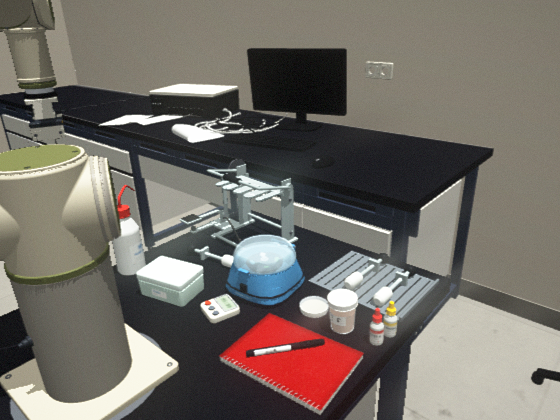

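The top view shows the rack at about (218,203), the pedal tread at (170,230), two pestles on the mat (knobs near (335,180) and (360,183)) and pestle3 at (228,254). Next I'll zoom in and measure.

```bash
cat > h.py <<'E'
from cell import env
import cv2,numpy as np
def load(n):
    z=np.load(n);return z['p'],z['d']
def world(n,d,cm=None):
    cm=cm or env.camera_model(n);K,R,t=cm['K'],cm['R'],cm['t']
    v,u=np.mgrid[:d.shape[0],:d.shape[1]]
    c=np.stack([(u-K[0,2])/K[0,0]*d,(v-K[1,2])/K[1,1]*d,d],-1)
    return (c-t)@R
def wworld(o,d):
    cm=env.camera_model("wrist");K=cm['K']
    v,u=np.mgrid[:d.shape[0],:d.shape[1]]
    x=u-K[0,2];y=v-K[1,2];r=np.hypot(x,y)+1e-9;th=r/K[0,0]
    c=np.stack([x/r*np.tan(th)*d,y/r*np.tan(th)*d,d],-1)
    T=cm['hand_eye'];return (c@T[:3,:3].T+T[:3,3])@o['tcp_rot'].T+o['eef_pos']
E
python3 - <<'E'
from h import *
p,d=load('top0.npz');W=world('top',d)
np.set_printoptions(precision=0,suppress=True)
for u,v in[(335,181),(335,215),(334,200),(360,183),(362,222),(208,257),(243,252),(228,255),(224,254),(170,230),(237,180),(253,180),(283,255),(354,261),(327,257),(208,190),(200,205),(240,218),(257,190)]:print(u,v,W[v,u])
a=cv2.resize(p[165:275,155:265],None,fx=5,fy=5,interpolation=cv2.INTER_CUBIC)
b=cv2.resize(p[165:275,300:350+40],(245,300))
cv2.imwrite('pics/c1.png',cv2.cvtColor(a,cv2.COLOR_RGB2BGR))
# height map of rack area on 2mm-free: print points by height
m=(W[...,2]>140)&(W[...,2]<165)&(W[...,0]>500);m[:, :160]=0;m[:,265:]=0
q=W[m];print(len(q),q.min(0),q.max(0))
# mat pestles
for (u0,u1) in((327,346),(352,370)):
    m=np.zeros(d.shape,bool);m[170:235,u0:u1]=1;m&=(W[...,2]>13)&(W[...,2]<45)
    q=W[m];c=q.mean(0);print(len(q),c,q.min(0),q.max(0),np.linalg.svd(q[:,:2]-c[:2],full_matrices=False)[2][0])
m=np.zeros(d.shape,bool);m[242:265,196:254]=1;m&=(W[...,2]>9)&(W[...,2]<45)
q=W[m];c=q.mean(0);print(len(q),c,q.min(0),q.max(0),np.linalg.svd(q[:,:2]-c[:2],full_matrices=False)[2][0])
E
```

```text
335 181 [ 628. -208.   18.]
335 215 [ 519. -207.   31.]
334 200 [ 567. -205.   21.]
360 183 [ 621. -284.   32.]
362 222 [ 499. -291.   32.]
208 257 [380. 186.   2.]
243 252 [398.  75.  23.]
228 255 [388. 124.   0.]
224 254 [390. 134.  18.]
170 230 [458. 299.  47.]
237 180 [628. 104.  -3.]
253 180 [599.  43. 156.]
283 255 [389. -48. 112.]
354 261 [ 377. -260.   71.]
327 257 [ 389. -186.   15.]
208 190 [567. 170. 157.]
200 205 [524. 191. 154.]
240 218 [505.  90.  -0.]
257 190 [568.  30. 173.]
1562 [500.  28. 140.] [622. 255. 165.]
283 [ 560. -207.   25.] [ 487. -224.   14.] [ 651. -193.   36.] [-1.  0.]
290 [ 547. -286.   25.] [ 474. -316.   13.] [ 637. -272.   37.] [-1. -0.]
297 [393. 125.  22.] [370.  50.   9.] [417. 215.  33.] [ 0. -1.]
```

View pics/c1.png

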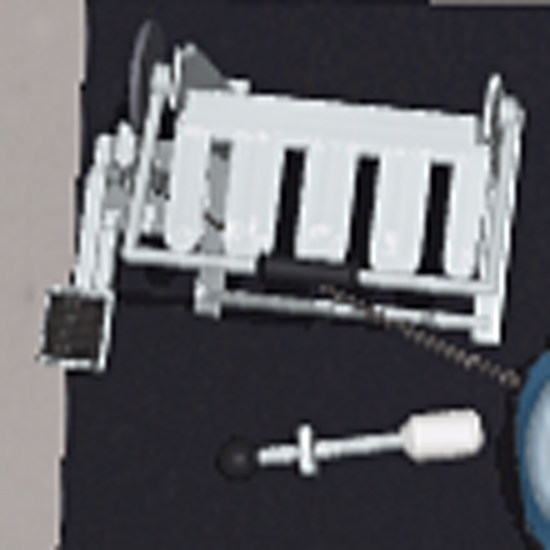

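>>> {"name": "drive_tool", "arguments": {"rows": "-4 -3.6 -3 0 0 0 100;-8 -7.2 -6 0 0 0 100;-12 -10.8 -9 0 0 0 100;-16 -14.4 -12 0 0 0 100;-20 -18 -15 0 0 0 100"}}

```text
time: 0.72
eef_pos: [350.1, 304.9, 555.3]
tcp_rot: [[-0.919, 0.395, -0.0], [0.395, 0.919, -0.0], [0.0, -0.0, -1.0]]
force: [-0.1, 0.6, 0.2]
finger_gap: 92.8
```

>>> {"name": "drive_tool", "arguments": {"rows": "-3 -2.6 0 0 0 0.18 100;-6 -5.2 0 0 0 0.36 100;-9 -7.8 0 0 0 0.54 100;-12 -10.4 0 0 0 0.72 100;-14.4 -13 0 0 0 0.9 100"}}

```text
time: 1.35
eef_pos: [431.1, 128.9, 554.3]
tcp_rot: [[-0.255, 0.967, -0.001], [0.967, 0.255, -0.0], [0.0, -0.001, -1.0]]
force: [-0.1, -0.3, 0.3]
finger_gap: 93.1
```

>>> {"name": "drive_tool", "arguments": {"rows": "0 0 0 0 0 0.18 100;0 0 0 0 0 0.37 100;0 0 0 0 0 0.37 100;0 0 0 0 0 0.37 100"}}

```text
time: 1.85
eef_pos: [430.6, 130.3, 554.5]
tcp_rot: [[0.101, 0.995, -0.0], [0.995, -0.101, -0.0], [-0.0, -0.0, -1.0]]
force: [-0.5, -0.6, -0.4]
finger_gap: 93.3
```

```bash
python3 - <<'E'
from h import *
o=env.get_obs();print(o['eef_pos'],o['tcp_rot'],o['joint_pos'],o['qd'].max(),o['force'])
p,d=env.snapshot('wrist');np.savez('w1.npz',p=p,d=d,e=o['eef_pos'],r=o['tcp_rot'])
cv2.imwrite('pics/w1.png',cv2.cvtColor(p,cv2.COLOR_RGB2BGR))
W=wworld(o,d)
np.set_printoptions(precision=1,suppress=True)
m=(W[...,2]>148)&(W[...,2]<163)&(W[...,1]>0)&(W[...,1]<240)&(W[...,0]>430)
q=W[m];print(len(q),q.mean(0),q.min(0),q.max(0),cv2.minAreaRect(q[:,:2].astype(np.float32)))
# top-down ortho map 1px=1mm
img=np.zeros((500,700,3),np.uint8)
for P,C in((W,p),):
    x=np.round(750-P[...,0]).astype(int);y=np.round(300-P[...,1]).astype(int)
    k=(x>=0)&(x<500)&(y>=0)&(y<700);
    img[x[k],y[k]]=C[k]
cv2.imwrite('pics/o1.png',cv2.cvtColor(img,cv2.COLOR_RGB2BGR))
E
```

```text
[430.60186265 130.33360891 554.54273292] [[ 1.01347880e-01  9.94850983e-01 -3.59808614e-04]
 [ 9.94851039e-01 -1.01347920e-01 -9.48853335e-05]
 [-1.30862622e-04 -3.48339547e-04 -9.99999931e-01]] [ 1.79872426e-01 -2.88031459e-01  1.61485232e+00 -2.98705679e-05
  1.81514278e+00  2.81387412e-01] 0.012018945896189365 [-0.46938352 -0.56881514 -0.38096795]
8187 [539.5 136.4 155.3] [484.8  40.6 148.1] [619.3 240.  163. ] ((551.5665893554688, 140.94915771484375), (198.5687713623047, 121.62007141113281), 85.77388763427734)
```

View pics/w1.png

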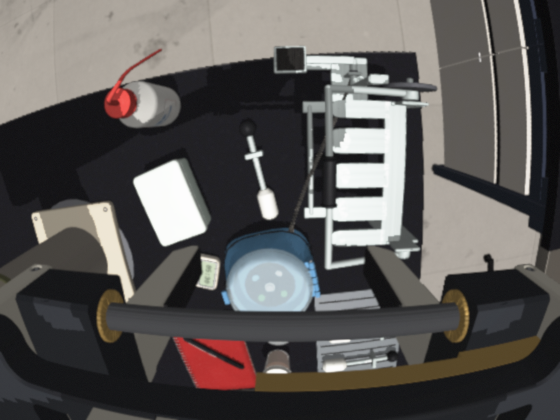

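```bash
cat >> h.py <<'E'
from scipy.optimize import minimize
def rackfit(q,x0):
    def tr(s):
        c,n=np.cos(s[2]),np.sin(s[2]);a=q[:,0]-s[0];b=q[:,1]-s[1];return c*a+n*b,-n*a+c*b
    def f(s):
        x,y=tr(s)
        v=np.maximum(0,np.maximum.reduce([x-32,-68-x,abs(y)-90]))
        for sy in(63,21,-21,-63):
            dy=6.5-abs(y-sy);dx=6.5-x;v=np.maximum(v,np.clip(np.minimum(dy,dx),0,None))
        return np.minimum(v,4).sum()
    best=None
    for dx in(-8,0,8):
        for dy in(-10,0,10):
            r=minimize(f,np.array(x0)+[dx,dy,0],method='Nelder-Mead',options=dict(initial_simplex=np.array(x0)+[dx,dy,0]+np.array([[0,0,0],[5,0,0],[0,5,0],[0,0,.05]])))
            if best is None or r.fun<best.fun:best=r
    return best.x,best.fun/len(q)
def pestle(q):
    # q: pts of pestle above surface; returns xy of extremes along axis & direction
    c=q.mean(0);d=np.linalg.svd(q[:,:2]-c[:2],full_matrices=False)[2][0]
    return c,d
E
python3 - <<'E'
from h import *
np.set_printoptions(precision=1,suppress=True)
z=np.load('w1.npz');o=dict(eef_pos=z['e'],tcp_rot=z['r']);W=wworld(o,z['d']);p=z['p']
m=(W[...,2]>150)&(W[...,2]<159);m[:, :325]=0;m[:,406:]=0;m[:85]=0;m[247:]=0
q=W[m];s,f=rackfit(q,[553,136,-.105]);print('rack wrist',s,f,q[:,2].mean())
pt,dt=load('top0.npz');Wt=world('top',dt)
m=(Wt[...,2]>148)&(Wt[...,2]<161);m[:, :185]=0;m[:,256:]=0;m[:180]=0;m[225:]=0
s2,f2=rackfit(Wt[m],s);print('rack top',s2,f2)
R=np.array([[np.cos(s[2]),-np.sin(s[2])],[np.sin(s[2]),np.cos(s[2])]])
# grip: dark points near
m=(W[...,2]>185)&(W[...,2]<205);l=(W[...,:2]-s[:2])@R
m&=(abs(l[...,1])<100)&(l[...,0]<-40)&(l[...,0]>-90)
print('bar pts local x',np.median(l[m][:,0]),W[m][:,2].max(),'dark y',[l[m&(p.sum(2)<120)][:,1].min(),l[m&(p.sum(2)<120)][:,1].max()])
m=np.zeros(p.shape[:2],bool);m[45:75,272:308]=1;m&=(W[...,2]>40)&(W[...,2]<60)
print('tread',l[m].min(0),l[m].max(0),W[m].mean(0))
# pestle3
for n,WW,(v0,v1,u0,u1) in(('w',W,(118,222,240,282)),('t',Wt,(242,265,196,254))):
    m=np.zeros(WW.shape[:2],bool);m[v0:v1,u0:u1]=1;m&=(WW[...,2]>5)&(WW[...,2]<35)&(WW[...,1]>20)
    q=WW[m];head=q[q[:,1]<q[:,1].min()+45].mean(0);kn=q[q[:,1]>q[:,1].max()-25].mean(0)
    print(n,len(q),'head',head,'knob',kn,q.min(0),q.max(0))
# height profile between rack and pedal
E
```

```text
rack wrist [549.  133.3  -0.1] 0.022193452531845625 155.3134076221059
rack top [550.9 132.9  -0.1] 0.03284694092575071
bar pts local x -68.02960117359437 203.63050683066996 dark y [np.float64(-26.10930930111173), np.float64(28.19700236239188)]
tread [-126.7  138.9] [-76.9 180.8] [457.7 299.2  48.4]
w 1060 head [400.   75.8  25. ] knob [381.9 201.5  24. ] [369.   51.7   5.5] [414.2 214.5  30.5]
t 333 head [398.5  70.3  22.1] knob [382.1 205.5  21.6] [360.   44.3   5. ] [428.8 222.7  33.1]
```

>>> {"name": "drive_tool", "arguments": {"rows": "1.5 5.1 3 0 0 0 100;1.5 5.1 8 0 0 0 100;1.5 5.1 13 0 0 0 100;1.5 5.1 17 0 0 0 100;1.5 5.1 19.6 0 0 0 100", "force": 12}}

```text
time: 2.52
eef_pos: [482.2, 139.8, 356.1]
tcp_rot: [[0.103, 0.995, -0.003], [0.995, -0.103, -0.001], [-0.001, -0.003, -1.0]]
force: [0.7, 0.9, 1.0]
finger_gap: 92.3
```

>>> {"name": "drive_tool", "arguments": {"rows": "0 0 0 0 0 0 100;0 0 0 0 0 0 30;0 0 0 0 0 0 0;0 0 0 0 0 0 0;0 0 0 0 0 0 0"}}

```text
time: 3.15
eef_pos: [483.1, 139.8, 359.4]
tcp_rot: [[0.106, 0.994, 0.001], [0.994, -0.106, 0.0], [0.0, 0.001, -1.0]]
force: [-0.8, -0.5, 0.0]
finger_gap: 57.8
```

```bash
python3 - <<'E'
from h import *
z=np.load('w1.npz');o=dict(eef_pos=z['e'],tcp_rot=z['r']);W=wworld(o,z['d'])
m=(W[...,2]>150)&(W[...,2]<159);m[:, :325]=0;m[:,406:]=0;m[:85]=0;m[247:]=0
print(rackfit(W[m],[553,136,-.105]))
pt,dt=load('top0.npz');Wt=world('top',dt)
m=(Wt[...,2]>148)&(Wt[...,2]<161);m[:, :185]=0;m[:,256:]=0;m[:180]=0;m[225:]=0
print(rackfit(Wt[m],[553,136,-.105]))
E
```

```text
(array([ 5.49001256e+02,  1.33266170e+02, -7.05633304e-02]), np.float64(0.02219341389245371))
(array([ 5.50932569e+02,  1.32906734e+02, -7.66938143e-02]), np.float64(0.03284694092475288))
```

>>> {"name": "drive_tool", "arguments": {"rows": "0 0 0 0 0 0 0;0 0 0 0 0 0 0;0 0 0 0 0 0 0;0 0 0 0 0 0 0;0 0 0 0 0 0 0"}}

```text
time: 3.78
eef_pos: [482.4, 139.9, 358.5]
tcp_rot: [[0.106, 0.994, -0.002], [0.994, -0.106, 0.0], [-0.0, -0.002, -1.0]]
force: [-6.2, 0.5, 3.1]
finger_gap: 15.4
```

>>> {"name": "drive_tool", "arguments": {"rows": "0 0 0 0 0 0 0;0 0 0 0 0 0 0;0 0 0 0 0 0 0;0 0 0 0 0 0 0;0 0 0 0 0 0 0"}}

```text
time: 4.4
eef_pos: [482.4, 139.9, 358.5]
tcp_rot: [[0.105, 0.994, -0.002], [0.994, -0.105, -0.0], [-0.0, -0.002, -1.0]]
force: [-5.5, -0.1, 2.7]
finger_gap: 15.8
```

>>> {"name": "drive_tool", "arguments": {"rows": "0 0.6 -1.75 0 0 0 0;0 1.5 -3.35 0 0 0 0;0.1 2.7 -4.75 0 0 0 0;0.1 4.05 -5.95 0 0 0 0;0.2 5.65 -6.85 0 0 0 0"}}

```text
time: 5.03
eef_pos: [539.2, 135.8, 429.9]
tcp_rot: [[0.105, 0.994, -0.001], [0.994, -0.105, -0.0], [-0.0, -0.001, -1.0]]
force: [-7.9, -1.1, 6.9]
finger_gap: 15.7
```

>>> {"name": "drive_tool", "arguments": {"rows": "0 1.7 -0.65 0 0 0 0;0.1 3.5 -1 0 0 0 0;0.2 5.35 -1 0 0 0 0;0.2 7.15 -0.7 0 0 0 0;0.3 8.9 -0.1 0 0 0 0"}}

```text
time: 5.65
eef_pos: [628.8, 129.0, 429.8]
tcp_rot: [[0.106, 0.994, 0.001], [0.994, -0.106, -0.0], [-0.0, 0.001, -1.0]]
force: [-5.0, -2.1, 1.8]
finger_gap: 15.8
```

>>> {"name": "drive_tool", "arguments": {"rows": "0 0.9 0.5 0 0 0 0;0.05 1.8 1.05 0 0 0 0;0.1 2.45 1.6 0 0 0 0;0.1 2.95 2 0 0 0 0;0.1 2.95 2 0 0 0 0"}}

```text
time: 6.28
eef_pos: [657.8, 127.0, 407.7]
tcp_rot: [[0.106, 0.994, -0.0], [0.994, -0.106, -0.0], [-0.0, -0.0, -1.0]]
force: [-3.2, -1.9, 1.1]
finger_gap: 15.6
```

>>> {"name": "drive_tool", "arguments": {"rows": "0 -0.5 -0.4 0 0 0 0;0 -1 -0.9 0 0 0 0;0 -1 -0.9 0 0 0 0;0 -1 -0.9 0 0 0 100;0 -1 -0.9 0 0 0 100"}}

```text
time: 6.9
eef_pos: [647.6, 128.7, 417.8]
tcp_rot: [[0.105, 0.994, 0.001], [0.994, -0.105, 0.001], [0.001, 0.001, -1.0]]
force: [0.5, -0.1, -0.8]
finger_gap: 31.0
```

>>> {"name": "drive_tool", "arguments": {"rows": "0 0 0 0 0 0 100;0 0 0 0 0 0 100;0 0 0 0 0 0 100;0 0 0 0 0 0 100;0 0 0 0 0 0 100"}}

```text
time: 7.52
eef_pos: [647.7, 128.3, 417.2]
tcp_rot: [[0.106, 0.994, -0.0], [0.994, -0.106, 0.0], [0.0, -0.0, -1.0]]
force: [0.2, -1.3, 0.7]
finger_gap: 81.3
```

>>> {"name": "drive_tool", "arguments": {"rows": "0 0 -3 0 0 0 100;0 0 -6 0 0 0 100;0 0 -9 0 0 0 100;0 -6 -10 0 0 0 100;0 -11.5 -11 0 0 0 100"}}

```text
time: 8.15
eef_pos: [532.5, 140.5, 527.0]
tcp_rot: [[0.106, 0.994, -0.001], [0.994, -0.106, 0.0], [-0.0, -0.001, -1.0]]
force: [-0.5, 0.1, 1.4]
finger_gap: 92.8
```

>>> {"name": "drive_tool", "arguments": {"rows": "3 -4 0 0 0 0 100;3 -7 0 0 0 0 100;3 -11 0 0 0 0 100;3 -11 0 0 0 0 100;3 -11 0 0 0 0 100"}}

```text
time: 8.78
eef_pos: [427.3, 181.9, 527.6]
tcp_rot: [[0.106, 0.994, 0.001], [0.994, -0.106, 0.0], [0.0, 0.001, -1.0]]
force: [0.0, -0.4, -0.1]
finger_gap: 92.7
```

```bash
python3 - <<'E'
from h import *
np.set_printoptions(precision=1,suppress=True)
o=env.get_obs();print(o['eef_pos'],o['force'])
p,d=env.snapshot('wrist');np.savez('w2.npz',p=p,d=d,e=o['eef_pos'],r=o['tcp_rot'])
cv2.imwrite('pics/w2.png',cv2.cvtColor(p,cv2.COLOR_RGB2BGR))
E
```

```text
[427.3 181.9 527.6] [ 0.  -0.4 -0.1]
```

View pics/w2.png

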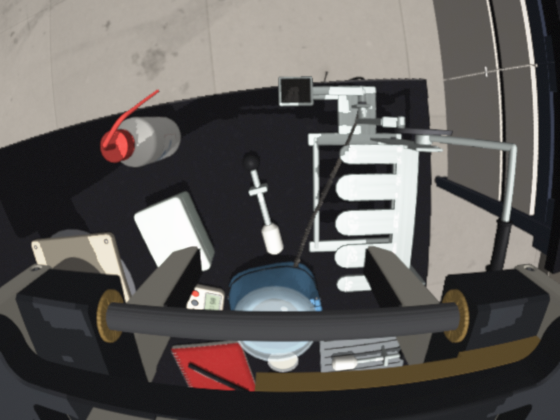

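The bail stays cocked: its bar is at (510,180), with no force on the hand. Next I'll fit the rack and pestle3 from this view.

```bash
cat >> h.py <<'E'
def pfit(q,x0):
    """knob xy and yaw of axis head->knob"""
    def f(s):
        ux,uy=-np.cos(s[2]),-np.sin(s[2]);a=(q[:,0]-s[0])*ux+(q[:,1]-s[1])*uy;b=-(q[:,0]-s[0])*uy+(q[:,1]-s[1])*ux
        def box(lo,hi,h):return np.maximum.reduce([lo-a,a-hi,abs(b)-h,0*a])
        v=np.minimum.reduce([np.maximum(np.hypot(a,b)-13.5,0),box(0,105,4.5),box(39,47,14),box(102,152,14)])
        return np.minimum(v,5).sum()
    best=None
    for dx in(-8,0,8):
        for dy in(-8,0,8):
            x=np.array(x0)+[dx,dy,0];r=minimize(f,x,method='Nelder-Mead',options=dict(initial_simplex=x+np.array([[0,0,0],[5,0,0],[0,5,0],[0,0,.05]])))
            if best is None or r.fun<best.fun:best=r
    return best.x.round(3),round(best.fun/len(q),2)
def lw(n):
    z=np.load(n);o=dict(eef_pos=z['e'],tcp_rot=z['r']);return wworld(o,z['d']),z['p']
E
python3 - <<'E'
from h import *
W,p=lw('w2.npz')
m=(W[...,2]>150)&(W[...,2]<159);m[:, :325]=0;m[:,418:]=0;m[:145]=0;m[293:]=0
print('rack',rackfit(W[m],[550,133,-.075]),m.sum(),W[m][:,2].mean())
m=(W[...,2]>6)&(W[...,2]<35);m[:145]=0;m[256:]=0;m[:,:238]=0;m[:,288:]=0
print('p3',pfit(W[m],[382,202,1.71]),W[m][:,2].max())
W,p=lw('w1.npz');m=(W[...,2]>6)&(W[...,2]<35)&(W[...,1]>20);m[:118]=0;m[222:]=0;m[:,:240]=0;m[:,282:]=0
print('p3',pfit(W[m],[382,202,1.71]))
p,d=load('top0.npz');W=world('top',d);m=np.zeros(d.shape,bool);m[242:265,196:254]=1;m&=(W[...,2]>6)&(W[...,2]<35)
print('p3top',pfit(W[m],[382,202,1.71]))
for u0,u1,x0 in((327,346,(637,-207,0)),(352,370,(624,-285,0))):
    m=np.zeros(d.shape,bool);m[170:235,u0:u1]=1;m&=(W[...,2]>9)&(W[...,2]<45);print('mat',pfit(W[m],x0))
E
```

```text
rack (array([ 5.49110026e+02,  1.33515953e+02, -6.62961943e-02]), np.float64(0.02037721468007146)) 7459 155.2627240515089
p3 (array([380.317, 201.648,   1.723]), np.float64(0.0)) 30.439306344553188
p3 (array([380.675, 201.357,   1.714]), np.float64(0.0))
p3top (array([382.372, 201.468,   1.708]), np.float64(0.25))
mat (array([ 6.37313e+02, -2.09678e+02, -2.30000e-02]), np.float64(0.31))
mat (array([ 6.24788e+02, -2.86105e+02,  3.00000e-03]), np.float64(0.19))
```

>>> {"name": "drive_tool", "arguments": {"rows": "1.4 -5.4 4 0 0 -0.15 65;1.4 -5.4 9 0 0 -0.253 65;1.4 -5.4 14 0 0 -0.253 65;1.4 -5.4 19 0 0 -0.253 65;1.4 -5.4 24 0 0 -0.253 65"}}

```text
time: 9.45
eef_pos: [375.4, 201.3, 285.6]
tcp_rot: [[-0.146, 0.989, 0.0], [0.989, 0.146, -0.0], [-0.0, 0.0, -1.0]]
force: [0.4, 0.4, 0.4]
finger_gap: 60.6
```

```bash
python3 - <<'E'
from h import *
np.set_printoptions(precision=1,suppress=True)
for n in('w1.npz','w2.npz'):
    W,p=lw(n);m=(W[...,0]>440)&(W[...,0]<486)&(W[...,1]>150)&(W[...,1]<250)&(W[...,2]>50)&(W[...,2]<400)
    q=W[m];print(len(q));
    if len(q):print(q.min(0),q.max(0))
    m=(W[...,0]>280)&(W[...,0]<460)&(W[...,1]>165)&(W[...,1]<245)&(W[...,2]>35);print(m.sum(),W[m].mean(0) if m.any() else '')
o=env.get_obs();print(o['eef_pos'],o['tcp_rot'][:,1])
p,d=env.snapshot('wrist');np.savez('w3.npz',p=p,d=d,e=o['eef_pos'],r=o['tcp_rot'])
cv2.imwrite('pics/w3.png',cv2.cvtColor(p,cv2.COLOR_RGB2BGR))
E
```

```text
456
[473.6 150.1 185.2] [486.  240.2 203.6]
8178 [380.6 174.8 480.8]
2120
[472.7 169.8 341.3] [486.  187.4 399.9]
43588 [400.1 208.7 448.5]
[375.4 201.3 285.6] [1.  0.1 0. ]
```

View pics/w3.png

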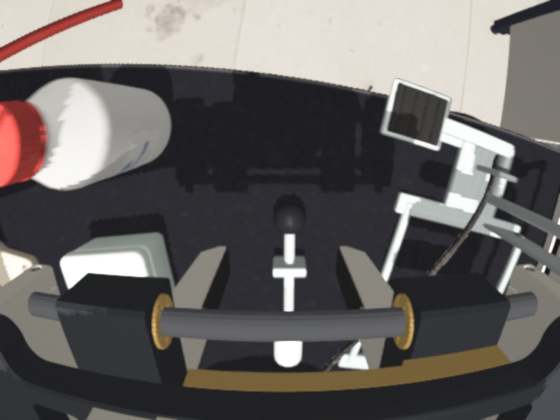

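```bash
python3 - <<'E'
from h import *
np.set_printoptions(precision=0,suppress=True)
W,p=lw('w3.npz')
for n,(v0,v1,u0,u1) in dict(box=(245,275,65,170),bottle=(85,185,0,170),knob=(205,232,275,304)).items():
    q=W[v0:v1,u0:u1].reshape(-1,3);print(n,np.percentile(q,[2,50,98],axis=0))
m=np.zeros(p.shape[:2],bool);m[195:285,260:315]=1;m&=(W[...,2]>6)&(W[...,2]<35)
np.set_printoptions(precision=2);print(pfit(W[m],[380.5,201.5,1.718]))
E
```

```text
box [[165. 132.   1.]
 [252. 156.  56.]
 [314. 229. 190.]]
bottle [[ 91. 211.   0.]
 [260. 262. 116.]
 [273. 293. 166.]]
knob [[369. 189.   0.]
 [380. 205.  24.]
 [392. 214.  28.]]
(array([380.94, 201.76,   1.72]), np.float64(0.0))
```

>>> {"name": "drive_tool", "arguments": {"rows": "0 0 3 0 0 0 65;0 0 6 0 0 0 65;0 0 8 0 0 0 65;0 0 9.3 0 0 0 65;0 0 9.4 0 0 0 65", "force": 50}}

```text
time: 10.12
eef_pos: [375.1, 201.4, 193.0]
tcp_rot: [[-0.146, 0.989, -0.001], [0.989, 0.146, -0.001], [-0.0, -0.001, -1.0]]
force: [0.0, -0.3, -0.6]
finger_gap: 60.4
```

>>> {"name": "drive_tool", "arguments": {"rows": "0 0 0 0 0 0 0;0 0 0 0 0 0 0;0 0 0 0 0 0 0;0 0 0 0 0 0 0;0 0 0 0 0 0 0"}}

```text
time: 10.75
eef_pos: [375.2, 201.7, 193.7]
tcp_rot: [[-0.146, 0.989, 0.001], [0.989, 0.146, 0.0], [0.0, 0.001, -1.0]]
force: [0.5, 0.8, 2.8]
finger_gap: 24.9
```

>>> {"name": "drive_tool", "arguments": {"rows": "0 0 0 0 0 0 0;0 0 0 0 0 0 0;0 0 -0.3 0 0 0 0;0 0 -0.6 0 0 0 0;0 0 -1 0 0 0 0"}}

```text
time: 11.38
eef_pos: [374.5, 201.4, 203.1]
tcp_rot: [[-0.146, 0.989, -0.001], [0.989, 0.146, -0.0], [-0.0, -0.001, -1.0]]
force: [0.1, -0.0, -1.3]
finger_gap: 25.4
```

>>> {"name": "drive_tool", "arguments": {"rows": "0 0 -4 0 0 0 0;0 0 -9 0 0 0 0;0 0 -14 0 0 0 0;0 0 -19 0 0 0 0;0 0 -24 0 0 0 0"}}

```text
time: 12.0
eef_pos: [374.4, 201.4, 444.9]
tcp_rot: [[-0.146, 0.989, -0.0], [0.989, 0.146, 0.0], [0.0, -0.0, -1.0]]
force: [0.6, 0.4, -1.9]
finger_gap: 25.2
```

>>> {"name": "drive_tool", "arguments": {"rows": "0 0 0 0 0 0 0;0 0 0 0 0 0 0;0 0 0 0 0 0 0;0 0 0 0 0 0 0;0 0 0 0 0 0 0", "force": 8}}

```text
time: 12.62
eef_pos: [374.8, 201.5, 442.5]
tcp_rot: [[-0.147, 0.989, -0.001], [0.989, 0.147, -0.001], [-0.0, -0.001, -1.0]]
force: [-0.4, -0.4, -3.6]
finger_gap: 26.2
```

>>> {"name": "drive_tool", "arguments": {"rows": "0 0 0 0 0 0 0;0 0 0 0 0 0 0;0 0 0 0 0 0 0;0 0 0 0 0 0 0;0 0 0 0 0 0 0"}}

```text
time: 13.25
eef_pos: [374.9, 201.6, 443.3]
tcp_rot: [[-0.147, 0.989, 0.0], [0.989, 0.147, 0.0], [0.0, 0.0, -1.0]]
force: [-1.0, 0.7, -1.6]
finger_gap: 26.2
```

>>> {"name": "drive_tool", "arguments": {"rows": "0 0 0 0 0 0 0;0 0 0 0 0 0 0;0 0 0 0 0 0 0;0 0 0 0 0 0 0;0 0 0 0 0 0 0"}}

```text
time: 13.88
eef_pos: [374.9, 201.5, 443.2]
tcp_rot: [[-0.146, 0.989, -0.0], [0.989, 0.146, -0.0], [-0.0, -0.0, -1.0]]
force: [-0.7, 0.0, -0.8]
finger_gap: 26.3
```

```bash
python3 - <<'E'
from h import *
np.set_printoptions(precision=3,suppress=True)
o=env.get_obs();print(o['eef_pos'],o['force'],o['wrist_torque'],o['finger_gap'])
p,d=env.snapshot('scene');a=p[100:320,80:360];np.savez('s1.npz',p=p,d=d)
q,d2=env.snapshot('wrist');np.savez('w4.npz',p=q,d=d2,e=o['eef_pos'],r=o['tcp_rot'])
a=cv2.resize(a,(560,440));q=cv2.resize(q,(240,180));c=np.zeros((440,800,3),np.uint8);c[:,:560]=a;c[:180,560:]=q
cv2.imwrite('pics/s1.png',cv2.cvtColor(c,cv2.COLOR_RGB2BGR))
E
```

```text
[374.886 201.534 443.207] [-0.653  0.021 -0.803] [-0.141  0.036 -0.004] 26.254309443492335
```

View pics/s1.png

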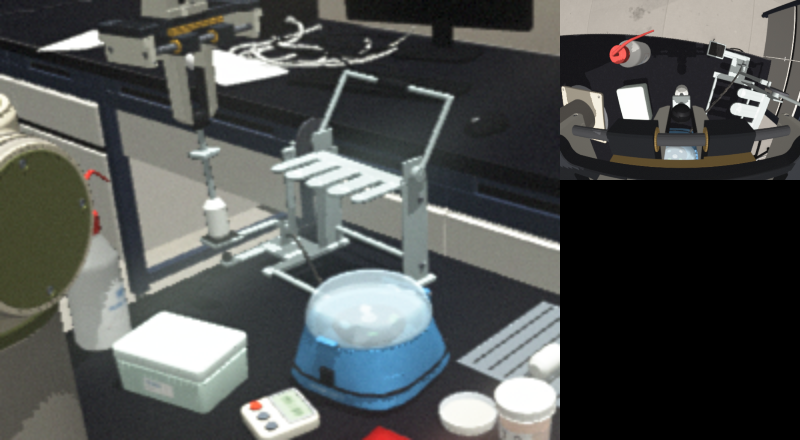

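```bash
python3 - <<'E'
from h import *
np.set_printoptions(precision=1,suppress=True)
W=world('scene',load('s1.npz')[1])
near=lambda lo,hi:(np.hypot(W[...,0]-376,W[...,1]-201)<70)&(W[...,2]>lo)&(W[...,2]<hi)
m=near(90,262);m[:150]=0;m[235:]=0
q=W[m]
for lo in range(90,265,10):
    k=q[(q[:,2]>=lo)&(q[:,2]<lo+10)]
    if len(k):print(lo,len(k),np.median(k,0))
E
```

```text
100 3 [368.9 183.5 108. ]
110 33 [366.9 179.3 115.8]
120 44 [368.9 180.  125. ]
130 44 [367.2 180.3 135.5]
140 47 [368.2 181.2 145.3]
150 42 [371.  186.4 153.4]
160 15 [371.7 189.8 166.2]
170 15 [372.6 190.7 175. ]
180 16 [372.1 191.8 185.1]
190 14 [371.8 192.2 195.6]
200 12 [370.1 193.6 204.8]
210 63 [364.8 189.1 217.5]
220 23 [372.9 193.3 222.4]
230 18 [370.7 195.3 235.1]
240 14 [369.4 194.8 244.9]
250 45 [366.4 190.9 256.3]
260 12 [365.4 192.1 260.6]
```

>>> {"name": "drive_tool", "arguments": {"rows": "0 0 0 0 0 0 0;0 0 0 0 0 0 0;0 0 0 0 0 0 0;0 0 0 0 0 0 0;0 0 0 0 0 0 0", "force": 4.5}}

```text
time: 14.6
eef_pos: [374.9, 201.5, 443.2]
tcp_rot: [[-0.146, 0.989, -0.0], [0.989, 0.146, 0.0], [0.0, -0.0, -1.0]]
force: [0.5, 0.3, -1.9]
finger_gap: 26.3
```

>>> {"name": "drive_tool", "arguments": {"rows": "0 0 0 0 0 0 0;0 0 0 0 0 0 0;0 0 0 0 0 0 0;0 0 0 0 0 0 0;0 0 0 0 0 0 0"}}

```text
time: 15.22
eef_pos: [374.9, 201.5, 443.2]
tcp_rot: [[-0.146, 0.989, -0.0], [0.989, 0.146, 0.0], [0.0, -0.0, -1.0]]
force: [0.4, -0.4, -1.5]
finger_gap: 26.7
```

>>> {"name": "drive_tool", "arguments": {"rows": "0 0 0 0 0 0 0;0 0 0 0 0 0 0;0 0 0 0 0 0 0;0 0 0 0 0 0 0;0 0 0 0 0 0 0", "force": 50}}

```text
time: 15.85
eef_pos: [374.9, 201.5, 443.2]
tcp_rot: [[-0.146, 0.989, -0.0], [0.989, 0.146, 0.0], [0.0, -0.0, -1.0]]
force: [0.0, 1.2, -1.0]
finger_gap: 25.0
```

>>> {"name": "drive_tool", "arguments": {"rows": "-0.2 1.4 0 0 0 0.07 0;-0.4 2.8 0 0 0 0.14 0;-0.6 4.2 1.8 0 0 0.214 0;-0.77 5.6 3.6 0 0 0.214 0;-0.77 6.8 5.4 0 0 0.214 0"}}

```text
time: 16.48
eef_pos: [443.8, 203.8, 388.7]
tcp_rot: [[0.067, 0.998, 0.0], [0.998, -0.067, 0.0], [0.0, 0.0, -1.0]]
force: [0.0, -0.5, -1.9]
finger_gap: 24.7
```

```bash
cat >> h.py <<'E'
RK=(549.1,133.5,-.067)
def loc(P):
    c,s=np.cos(RK[2]),np.sin(RK[2]);a=P[...,0]-RK[0];b=P[...,1]-RK[1];return np.stack([c*a+s*b,-s*a+c*b,P[...,2]],-1)
def hang(tag):
    """held hanging pestle: slices of points in rack frame about the tool, seen by scene cam"""
    o=env.get_obs();p,d=env.snapshot('scene');np.savez(tag+'.npz',p=p,d=d)
    W=world('scene',d);L=loc(W);t=loc(o['eef_pos'][None])[0];print('tcp local',t.round(1),'yaw',round(float(np.arctan2(o['tcp_rot'][1,1],o['tcp_rot'][0,1])),3),'gap',round(o['finger_gap'],1),'F',o['force'].round(1))
    m=(np.hypot(L[...,0]-t[0],L[...,1]-t[1])<28);kz=t[2]-179
    for lo,hi,n in((-150,-104,'head'),(-100,-52,'stem'),(-46,-40,'collar'),(-36,-16,'upper'),(-12,12,'knob')):
        k=L[m&(L[...,2]>kz+lo)&(L[...,2]<kz+hi)]
        if len(k):print(n,len(k),np.median(k,0).round(1))
        if n=='stem' and len(k)>10:print(' dx/dz,dy/dz',[round(np.polyfit(k[:,2],k[:,i],1)[0],3) for i in(0,1)])
    return p
E
python3 - <<'E'
from h import *
p=hang('s2')
E
```

```text
tcp local [-109.8   63.1  388.7] yaw -0.067 gap 24.7 F [ 0.  -0.5 -1.9]
head 173 [-117.9   46.6   82.5]
stem 56 [-113.5   54.8  132.8]
 dx/dz,dy/dz [np.float64(-0.023), np.float64(0.0)]
collar 35 [-115.7   53.6  165.2]
upper 26 [-114.5   57.2  184.5]
knob 141 [-113.9   54.5  211.7]
```

```bash
python3 - <<'E'
from h import *
p,d=load('s2.npz');W=world('scene',d);L=loc(W)
m=(W[...,2]>150)&(W[...,2]<159)&(abs(L[...,0]+18)<60)&(abs(L[...,1])<95)
s,f=rackfit(W[m],RK);print(s,f,m.sum())
c,sn=np.cos(s[2]),np.sin(s[2])
# cheek verticality: front edges of cheeks, slices
for y0 in(-88,88):
  for lo in(50,80,110,140,165):
    k=L[(abs(L[...,1]-y0)<12)&(L[...,0]>-5)&(L[...,0]<62)&(L[...,2]>lo)&(L[...,2]<lo+15)]
    if len(k)>5:print(y0,lo,len(k),np.percentile(k[:,1],[5,50]).round(1),np.percentile(k[:,0],3).round(1))
K=env.camera_model('scene');print('campos',loc((-K['R'].T@K['t'])[None]))
a=cv2.resize(p[130:270,140:300],None,fx=4.5,fy=4.2,interpolation=cv2.INTER_CUBIC);cv2.imwrite('pics/s2.png',cv2.cvtColor(a,cv2.COLOR_RGB2BGR))
E
```

```text
[ 5.46898213e+02  1.31426806e+02 -6.92266420e-02] 0.1016158114589005 918
-88 50 69 [-93.2 -90.6] 10.0
-88 80 68 [-93.2 -91. ] 9.6
-88 110 64 [-93.8 -91.2] 11.4
-88 140 82 [-92.6 -90.8] -1.7
-88 165 51 [-98.9 -90.9] 14.3
88 50 58 [82.4 84.6] 11.9
88 80 36 [82.3 85.1] 12.0
88 140 33 [77.9 84.2] -3.8
88 165 53 [82.6 85.7] 15.2
campos [[-709.38940116 -823.90361648  560.85101862]]
```

View pics/s2.png

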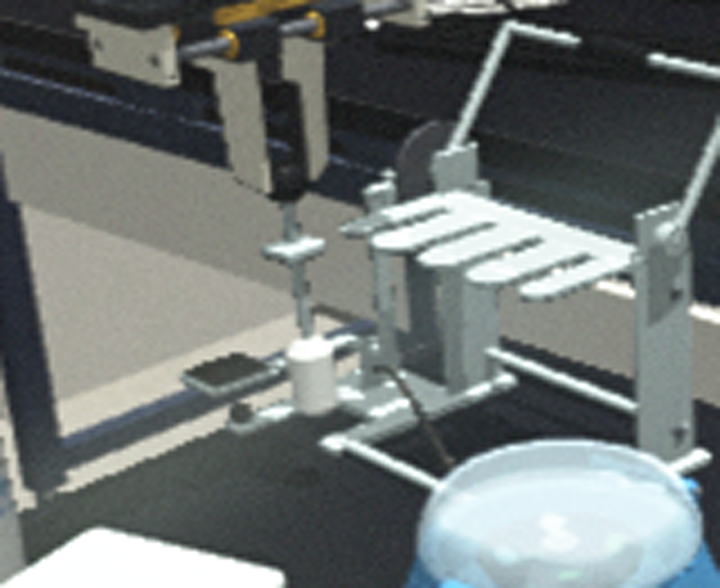

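>>> {"name": "drive_tool", "arguments": {"rows": "-0.5 0 0 0 0.028 0 0;-0.98 0 0 0 0.055 0 0;-0.98 0 0 0 0.055 0 0;-0.98 0 0 0 0.055 0 0"}}

```text
time: 17.02
eef_pos: [442.6, 193.9, 390.0]
tcp_rot: [[0.067, 0.998, 0.005], [0.996, -0.067, 0.055], [0.055, 0.001, -0.998]]
force: [-0.6, 0.2, -1.0]
finger_gap: 24.7
```

```bash
python3 - <<'E'
from h import *
p=hang('s3')
E
```

```text
tcp local [-110.3   53.1  390. ] yaw -0.067 gap 24.7 F [-0.6  0.2 -1. ]
head 169 [-118.4   53.2   84.4]
stem 54 [-114.1   59.2  133.1]
 dx/dz,dy/dz [np.float64(-0.046), np.float64(-0.066)]
collar 36 [-115.9   58.   166.4]
upper 26 [-114.7   58.7  184.2]
knob 139 [-114.5   54.2  212.4]
```

>>> {"name": "drive_tool", "arguments": {"rows": "0 2 0 0 0 0 0;0 3.5 0 0 0 0 0;0 4.5 0 0 0 0 0;0 5.5 0 0 0 0 0;0 6.5 0 0 0 0 0"}}

```text
time: 17.7
eef_pos: [507.9, 189.8, 389.2]
tcp_rot: [[0.067, 0.998, 0.004], [0.996, -0.067, 0.055], [0.055, -0.0, -0.998]]
force: [0.9, 1.0, -0.9]
finger_gap: 24.6
```

>>> {"name": "drive_tool", "arguments": {"rows": "0 1 0 0 0 0 0;0 2 0 0 0 0 0;0 3 0 0 0 0 0;0 4 0 0 0 0 0;0 4.5 0 0 0 0 0"}}

```text
time: 18.32
eef_pos: [553.0, 186.6, 389.1]
tcp_rot: [[0.067, 0.998, 0.004], [0.996, -0.067, 0.055], [0.055, -0.0, -0.998]]
force: [-0.3, -0.2, -2.1]
finger_gap: 24.9
```

```bash
python3 - <<'E'
from h import *
p=hang('s4')
o=env.get_obs();q,d2=env.snapshot('wrist');np.savez('w5.npz',p=q,d=d2,e=o['eef_pos'],r=o['tcp_rot'])
a=cv2.resize(p[130:270,150:310],(640,560),interpolation=cv2.INTER_CUBIC);cv2.imwrite('pics/s4.png',cv2.cvtColor(a,cv2.COLOR_RGB2BGR))
E
```

```text
tcp local [3.000e-01 5.330e+01 3.891e+02] yaw -0.067 gap 24.9 F [-0.3 -0.2 -2.1]
head 148 [-9.  54.  82.8]
stem 86 [ -3.5  46.8 154.3]
 dx/dz,dy/dz [np.float64(0.116), np.float64(-0.356)]
collar 33 [ -4.4  58.8 165.2]
upper 21 [ -5.4  58.1 183.7]
knob 122 [ -3.8  54.2 211.6]
```

View pics/s4.png

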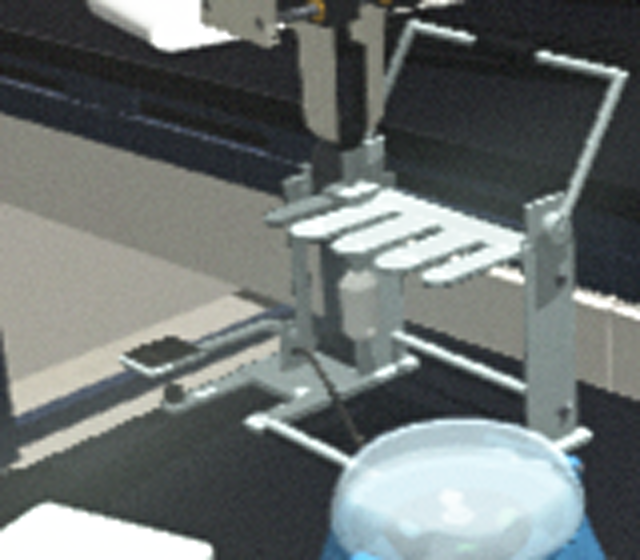

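>>> {"name": "drive_tool", "arguments": {"rows": "0 0 0.4 0 0 0 0;0 0 0.7 0 0 0 0;0 0 0.85 0 0 0 0;0 0 0.95 0 0 0 0;0 0 0.95 0 0 0 0"}}

```text
time: 19.05
eef_pos: [552.4, 187.3, 386.3]
tcp_rot: [[0.066, 0.998, 0.009], [0.996, -0.067, 0.056], [0.057, 0.006, -0.998]]
force: [-14.1, -5.7, 32.7]
finger_gap: 25.0
```

>>> {"name": "drive_tool", "arguments": {"rows": "0 0 0 0 0 0 0;0 0 0 0 0 0 0;0 0 0 0 0 0 0;0 0 0 0 0 0 0", "force": 5}}

```text
time: 19.55
eef_pos: [552.7, 187.5, 382.0]
tcp_rot: [[0.066, 0.998, 0.008], [0.996, -0.067, 0.056], [0.056, 0.004, -0.998]]
force: [-0.6, -0.6, 8.0]
finger_gap: 26.5
```

>>> {"name": "drive_tool", "arguments": {"rows": "0 0 0 0 0 0 60;0 0 0 0 0 0 60;0 0 0 0 0 0 60;0 0 0 0 0 0 60;0 0 0 0 0 0 60"}}

```text
time: 20.18
eef_pos: [552.4, 187.2, 379.6]
tcp_rot: [[0.067, 0.998, 0.003], [0.996, -0.067, 0.055], [0.055, -0.0, -0.998]]
force: [-0.7, -0.2, -0.6]
finger_gap: 55.8
```

>>> {"name": "drive_tool", "arguments": {"rows": "0 0 -2 0 0 0 60;0 0 -4 0 0 0 60;0 0 -7 0 0 0 60;0 0 -11 0 0 0 60;0 0 -15 0 -0.055 0 60"}}

```text
time: 20.8
eef_pos: [551.6, 178.5, 533.0]
tcp_rot: [[0.068, 0.998, 0.002], [0.998, -0.068, -0.0], [-0.0, 0.002, -1.0]]
force: [1.2, -0.4, -0.2]
finger_gap: 55.8
```

>>> {"name": "drive_tool", "arguments": {"rows": "-3 -3 0 0 0 0 60;-6 -6 0 0 0 0 60;-10 -10 0 0 0 0 60;-13 -14 0 0 0 0 60;-13 -14 0 0 0 0 60"}}

```text
time: 21.42
eef_pos: [401.3, 57.5, 532.3]
tcp_rot: [[0.069, 0.998, 0.005], [0.998, -0.069, -0.0], [0.0, 0.005, -1.0]]
force: [0.2, 0.3, 0.1]
finger_gap: 55.4
```

```bash
python3 - <<'E'
from h import *
o=env.get_obs();q,d2=env.snapshot('wrist');np.savez('w6.npz',p=q,d=d2,e=o['eef_pos'],r=o['tcp_rot'])
print(o['eef_pos'],o['tcp_rot'])
p,d=env.snapshot('scene')
a=np.zeros((420,800,3),np.uint8);a[:,:560]=q;a[:210,560:]=cv2.resize(p[130:270,150:310],(240,210));cv2.imwrite('pics/w6.png',cv2.cvtColor(a,cv2.COLOR_RGB2BGR))
E
```

```text
[401.26064915  57.50990244 532.31940287] [[ 6.90976170e-02  9.97597918e-01  4.89014631e-03]
 [ 9.97609900e-01 -6.90971674e-02 -2.61036638e-04]
 [ 7.74856511e-05  4.89649538e-03 -9.99988009e-01]]
```

View pics/w6.png

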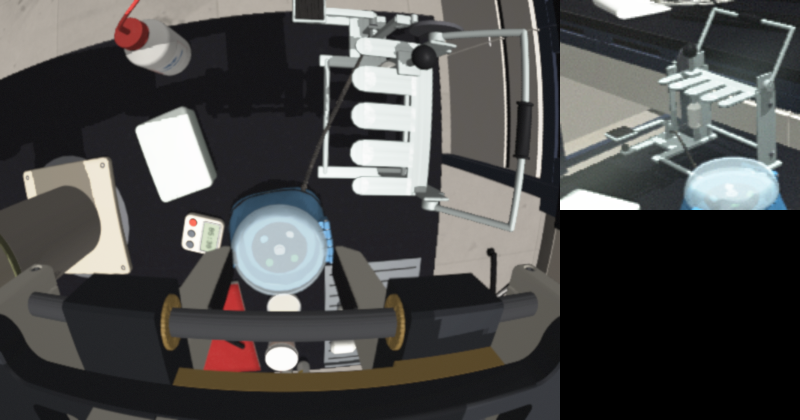

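>>> {"name": "drive_tool", "arguments": {"rows": "-5 3.8 0 0 0 0.18 60;-10 7.6 0 0 0 0.36 60;-15 11.4 0 0 0 0.54 60;-20 15.2 0 0 0 0.72 60;-25 19 0 0 0 0.9 60"}}

```text
time: 22.15
eef_pos: [577.7, -203.7, 529.2]
tcp_rot: [[0.826, 0.564, 0.0], [0.564, -0.826, 0.0], [0.0, -0.0, -1.0]]
force: [0.0, 0.5, 0.7]
finger_gap: 55.8
```

>>> {"name": "drive_tool", "arguments": {"rows": "0 1.2 0 0 0 0.18 60;0 2.4 2 0 0 0.36 60;0 3.6 4 0 0 0.54 60;-0.1 4.8 6 0 0 0.61 60;-0.1 4.8 6 0 0 0.61 60"}}

```text
time: 22.78
eef_pos: [602.9, -242.4, 466.4]
tcp_rot: [[1.0, -0.006, -0.004], [-0.006, -1.0, 0.002], [-0.004, -0.002, -1.0]]
force: [-0.5, 0.9, 0.0]
finger_gap: 55.8
```

```bash
python3 - <<'E'
from h import *
o=env.get_obs();q,d2=env.snapshot('wrist');np.savez('w7.npz',p=q,d=d2,e=o['eef_pos'],r=o['tcp_rot'])
print(o['eef_pos'],o['tcp_rot'][:,1],o['joint_pos'])
cv2.imwrite('pics/w7.png',cv2.cvtColor(q,cv2.COLOR_RGB2BGR))
E
```

```text
[ 602.86669533 -242.3793551   466.40994857] [-0.00558614 -0.99998207 -0.0021591 ] [-4.61162706e-01  2.52270755e-01  1.23955758e+00  5.28267490e-05
  1.65456411e+00  1.11521947e+00]
```

View pics/w7.png

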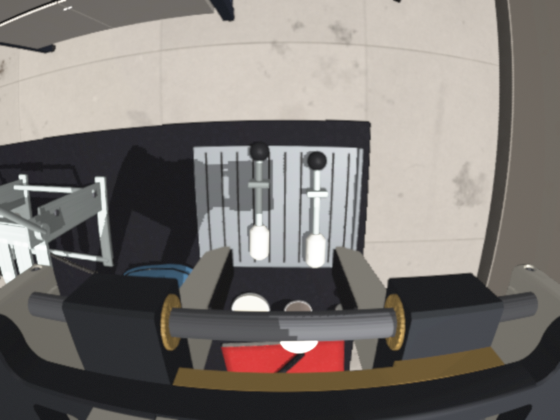

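```bash
python3 - <<'E'
from h import *
W,p=lw('w7.npz')
for n,(v0,v1,u0,u1),x0 in(('A',(140,265,243,275),(637,-210,-.02)),('B',(150,270,304,332),(625,-286,0))):
    m=np.zeros(p.shape[:2],bool);m[v0:v1,u0:u1]=1;m&=(W[...,2]>9)&(W[...,2]<40)
    print(n,pfit(W[m],x0),m.sum(),np.percentile(W[m][:,2],98))
# anything tall near
m=(W[...,2]>40)&(W[...,2]<150)&(W[...,0]>480)&(W[...,0]<760)&(W[...,1]<-120)&(W[...,1]>-400);print(m.sum())
m=np.zeros(p.shape[:2],bool);m[155:255,356:364]=1;print(np.percentile(W[m],[5,50,95],axis=0).round())
E
```

```text
A (array([ 6.37632e+02, -2.10481e+02, -2.50000e-02]), np.float64(0.0)) 1521 32.61145806992591
B (array([ 6.24777e+02, -2.86753e+02,  5.00000e-03]), np.float64(0.0)) 1438 32.510196527311166
0
[[ 493. -360.   -0.]
 [ 564. -352.    2.]
 [ 625. -344.   14.]]
```

>>> {"name": "drive_tool", "arguments": {"rows": "3.5 -3.2 3 0 0 0.02 60;3.5 -3.2 8 0 0 0.02 60;3.5 -3.2 13 0 0 0.02 60;3.5 -3.2 18 0 0 0.02 60;3.5 -3.2 22 0 0 0.02 60", "force": 50}}

```text
time: 23.45
eef_pos: [637.6, -209.7, 248.8]
tcp_rot: [[1.0, -0.023, 0.001], [-0.023, -1.0, -0.0], [0.001, -0.0, -1.0]]
force: [-0.3, 0.2, -0.2]
finger_gap: 55.5
```

>>> {"name": "drive_tool", "arguments": {"rows": "0 0 2 0 0 0 60;0 0 4 0 0 0 60;0 0 5.2 0 0 0 60;0 0 5.5 0 0 0 60;0 0 5.5 0 0 0 60"}}

```text
time: 24.08
eef_pos: [637.5, -210.7, 195.4]
tcp_rot: [[1.0, -0.026, 0.001], [-0.026, -1.0, -0.0], [0.001, 0.0, -1.0]]
force: [0.1, 1.0, 0.3]
finger_gap: 55.6
```

>>> {"name": "drive_tool", "arguments": {"rows": "0 0 0 0 0 0 0;0 0 0 0 0 0 0;0 0 0 0 0 0 0;0 0 0 0 0 0 0;0 0 0 0 0 0 0"}}

```text
time: 24.7
eef_pos: [637.2, -210.6, 194.8]
tcp_rot: [[1.0, -0.026, 0.0], [-0.026, -1.0, -0.0], [0.0, 0.0, -1.0]]
force: [0.1, -0.7, 2.1]
finger_gap: 24.8
```

>>> {"name": "drive_tool", "arguments": {"rows": "0 0 0 0 0 0 0;0 0 0 0 0 0 0;0 0 0 0 0 0 0;0 0 0 0 0 0 0;0 0 0 0 0 0 0"}}

```text
time: 25.32
eef_pos: [637.2, -210.6, 194.7]
tcp_rot: [[1.0, -0.026, 0.0], [-0.026, -1.0, -0.0], [0.0, 0.0, -1.0]]
force: [0.2, -0.7, 2.1]
finger_gap: 24.5
```

>>> {"name": "drive_tool", "arguments": {"rows": "0 0 0 0 0 0 60;0 0 0 0 0 0 60;0 0 0 0 0 0 60;0 0 0.2 0 0 0 60;0 0 0.4 0 0 0 60"}}

```text
time: 25.95
eef_pos: [637.0, -210.5, 190.3]
tcp_rot: [[1.0, -0.026, -0.0], [-0.026, -1.0, 0.0], [-0.0, -0.0, -1.0]]
force: [0.3, -0.9, 0.5]
finger_gap: 55.7
```

>>> {"name": "drive_tool", "arguments": {"rows": "0 0 0 0 0 0 60;0 0 0 0 0 0 0;0 0 0 0 0 0 0;0 0 0 0 0 0 0;0 0 0 0 0 0 0"}}

```text
time: 26.58
eef_pos: [637.1, -210.5, 190.6]
tcp_rot: [[1.0, -0.026, 0.0], [-0.026, -1.0, -0.0], [0.0, 0.0, -1.0]]
force: [0.5, -0.9, 0.2]
finger_gap: 24.7
```

>>> {"name": "drive_tool", "arguments": {"rows": "0 0 0 0 0 0 0;0 0 0 0 0 0 0;0 0 0 0 0 0 0;0 0 0 0 0 0 0;0 0 0 0 0 0 0"}}

```text
time: 27.2
eef_pos: [637.1, -210.5, 190.6]
tcp_rot: [[1.0, -0.026, 0.0], [-0.026, -1.0, -0.0], [0.0, 0.0, -1.0]]
force: [-0.3, -1.2, 0.1]
finger_gap: 25.2
```

>>> {"name": "drive_tool", "arguments": {"rows": "0 0 -4 0 0 0 0;0 0 -9 0 0 0 0;0 0 -14 0 0 0 0;0 0 -19 0 0 0 0;0 0 -25 0 0 0 0"}}

```text
time: 27.82
eef_pos: [636.7, -210.3, 440.7]
tcp_rot: [[1.0, -0.026, -0.002], [-0.026, -1.0, 0.001], [-0.002, -0.001, -1.0]]
force: [0.8, -0.5, -1.4]
finger_gap: 25.1
```

>>> {"name": "drive_tool", "arguments": {"rows": "0 0 0 0 0 0 0;0 0 0 0 0 0 0;0 0 0 0 0 0 0;0 0 0 0 0 0 0;0 0 0 0 0 0 0", "force": 7}}

```text
time: 28.45
eef_pos: [637.1, -210.5, 439.5]
tcp_rot: [[1.0, -0.026, -0.001], [-0.026, -1.0, 0.001], [-0.001, -0.001, -1.0]]
force: [0.4, 0.4, -1.4]
finger_gap: 26.5
```

>>> {"name": "drive_tool", "arguments": {"rows": "0 0 0 0 0 0 0;0 0 0 0 0 0 0;0 0 0 0 0 0 0;0 0 0 0 0 0 0;0 0 0 0 0 0 0"}}

```text
time: 29.08
eef_pos: [637.2, -210.5, 440.7]
tcp_rot: [[1.0, -0.026, 0.0], [-0.026, -1.0, -0.0], [0.0, 0.0, -1.0]]
force: [0.7, -0.2, -1.3]
finger_gap: 26.3
```

>>> {"name": "drive_tool", "arguments": {"rows": "0 0 0 0 0 0 0;0 0 0 0 0 0 0;0 0 0 0 0 0 0;0 0 0 0 0 0 0;0 0 0 0 0 0 0"}}

```text
time: 29.7
eef_pos: [637.1, -210.5, 440.6]
tcp_rot: [[1.0, -0.026, 0.0], [-0.026, -1.0, -0.0], [0.0, 0.0, -1.0]]
force: [-0.3, -0.6, -1.3]
finger_gap: 26.3
```

>>> {"name": "drive_tool", "arguments": {"rows": "0 0 0 0 0 0 0;0 0 0 0 0 0 0;0 0 0 0 0 0 0;0 0 0 0 0 0 0;0 0 0 0 0 0 0", "force": 50}}

```text
time: 30.32
eef_pos: [637.1, -210.5, 440.6]
tcp_rot: [[1.0, -0.026, 0.0], [-0.026, -1.0, 0.0], [0.0, -0.0, -1.0]]
force: [-0.1, -0.4, -1.3]
finger_gap: 25.1
```

>>> {"name": "drive_tool", "arguments": {"rows": "-1 -1.8 -4 0 0 -0.18 0;-3 -5.4 -7 0 0 -0.36 0;-5 -9 -10.5 0 0 -0.54 0;-7.5 -13.5 -10.5 0 0 -0.72 0;-10 -18 -10.5 0 0 -0.9 0"}}

```text
time: 30.95
eef_pos: [541.0, -26.8, 546.4]
tcp_rot: [[0.638, 0.77, 0.002], [0.77, -0.638, -0.0], [0.001, 0.001, -1.0]]
force: [0.4, 1.1, -0.9]
finger_gap: 25.2
```

>>> {"name": "drive_tool", "arguments": {"rows": "1.6 -4 0 0 0 -0.18 0;3.2 -8 0 0 0 -0.36 0;4.8 -12 0 0 0 -0.54 0;6.5 -16 0 0 0 -0.63 0;8.1 -19.9 0 0 0 -0.63 0"}}

```text
time: 31.58
eef_pos: [440.3, 163.0, 545.8]
tcp_rot: [[0.066, 0.998, 0.001], [0.998, -0.066, 0.0], [0.0, 0.001, -1.0]]
force: [0.2, 0.3, -1.9]
finger_gap: 25.0
```

>>> {"name": "drive_tool", "arguments": {"rows": "0 0 3 0 0 0 0;0 0 7 0 0 0 0;0 0 11 0 0 0 0;0 0 15 0 0 0 0;0 0 15 0 0 0 0"}}

```text
time: 32.2
eef_pos: [440.1, 161.6, 392.3]
tcp_rot: [[0.067, 0.998, -0.006], [0.998, -0.067, -0.002], [-0.002, -0.006, -1.0]]
force: [0.8, 0.0, -1.3]
finger_gap: 25.1
```

```bash
python3 - <<'E'
from h import *
o=env.get_obs();print(o['eef_pos']);p=hang('s5')
E
```

```text
[440.06928541 161.63535972 392.34858464]
tcp local [-110.7   20.8  392.3] yaw -0.067 gap 25.1 F [ 0.8  0.  -1.3]
head 181 [-122.2    8.5   88.4]
stem 65 [-117.1   15.9  138.9]
 dx/dz,dy/dz [np.float64(0.014), np.float64(0.017)]
collar 43 [-121.8    8.6  171. ]
upper 29 [-117.4   17.5  188.4]
knob 144 [-115.3   11.7  216.2]
```

>>> {"name": "drive_tool", "arguments": {"rows": "0 2 0 0 0 0 0;0 3.5 0 0 0 0 0;0 4.5 0 0 0 0 0;0 5.5 0 0 0 0 0;0 6.5 0 0 0 0 0"}}

```text
time: 32.88
eef_pos: [506.7, 157.6, 396.2]
tcp_rot: [[0.067, 0.998, 0.001], [0.998, -0.067, 0.0], [0.0, 0.001, -1.0]]
force: [-0.1, 0.4, -1.2]
finger_gap: 25.1
```

>>> {"name": "drive_tool", "arguments": {"rows": "0 1 0 0 0 0 0;0 2 0 0 0 0 0;0 3 0 0 0 0 0;0 4 0 0 0 0 0;0 4.65 0 0 0 0 0"}}

```text
time: 33.5
eef_pos: [553.0, 154.4, 395.4]
tcp_rot: [[0.067, 0.998, -0.001], [0.998, -0.067, -0.0], [-0.0, -0.001, -1.0]]
force: [-8.6, 0.7, 3.5]
finger_gap: 25.5
```

>>> {"name": "drive_tool", "arguments": {"rows": "0 0 0.2 0 0 0 0;0 0 0.4 0 0 0 0;0 0 0.5 0 0 0 0;0 0 0.6 0 0 0 0;0 0 0.6 0 0 0 0"}}

```text
time: 34.12
eef_pos: [552.4, 154.5, 389.4]
tcp_rot: [[0.067, 0.998, -0.0], [0.998, -0.067, -0.0], [-0.0, -0.0, -1.0]]
force: [-1.1, -0.1, -1.3]
finger_gap: 24.6
```

```bash
python3 - <<'E'
from h import *
hang('s6')
E
```

```text
tcp local [  1.9  21.1 389.4] yaw -0.067 gap 24.6 F [-1.1 -0.1 -1.3]
head 171 [-7.6 10.8 84.4]
stem 103 [ -2.9  17.3 154.5]
 dx/dz,dy/dz [np.float64(0.118), np.float64(-0.121)]
collar 37 [ -6.3  12.9 169.3]
upper 27 [ -3.5  18.  183.7]
knob 121 [ -2.7  12.5 212.5]
```

>>> {"name": "drive_tool", "arguments": {"rows": "0 -0.1 0.2 0 0 0 0;0 -0.1 0.4 0 0 0 0;0 -0.1 0.5 0 0 0 0;0 -0.1 0.6 0 0 0 0;0 -0.1 0.6 0 0 0 0"}}

```text
time: 34.8
eef_pos: [551.5, 154.5, 383.4]
tcp_rot: [[0.067, 0.998, -0.0], [0.998, -0.067, -0.0], [-0.0, -0.0, -1.0]]
force: [-0.6, 0.6, -1.5]
finger_gap: 25.1
```

>>> {"name": "drive_tool", "arguments": {"rows": "0 0 0.1 0 0 0 0;0 0 0.2 0 0 0 0;0 0 0.3 0 0 0 0;0 0 0.3 0 0 0 0"}}

```text
time: 35.3
eef_pos: [551.5, 154.4, 381.4]
tcp_rot: [[0.067, 0.998, 0.001], [0.998, -0.067, -0.0], [-0.0, 0.001, -1.0]]
force: [-2.8, -1.3, 5.8]
finger_gap: 24.8
```

>>> {"name": "drive_tool", "arguments": {"rows": "0 0 0 0 0 0 0;0 0 0 0 0 0 0;0 0 0 0 0 0 0;0 0 0 0 0 0 0", "force": 5}}

```text
time: 35.8
eef_pos: [551.7, 154.5, 381.1]
tcp_rot: [[0.067, 0.998, 0.001], [0.998, -0.067, -0.0], [-0.0, 0.001, -1.0]]
force: [-2.0, -2.6, 5.9]
finger_gap: 26.5
```

>>> {"name": "drive_tool", "arguments": {"rows": "0 0 0 0 0 0 60;0 0 0 0 0 0 60;0 0 0 0 0 0 60;0 0 0 0 0 0 60;0 0 0 0 0 0 60"}}

```text
time: 36.42
eef_pos: [551.5, 154.5, 380.4]
tcp_rot: [[0.067, 0.998, -0.0], [0.998, -0.067, -0.0], [-0.0, -0.0, -1.0]]
force: [-0.6, 0.4, 0.6]
finger_gap: 55.6
```

>>> {"name": "drive_tool", "arguments": {"rows": "0 0 -2 0 0 0 60;0 0 -4 0 0 0 60;0 0 -7 0 0 0 60;0 0 -11 0 0 0 60;0 0 -15 0 0 0 60"}}

```text
time: 37.05
eef_pos: [551.2, 154.5, 534.0]
tcp_rot: [[0.067, 0.998, 0.002], [0.998, -0.067, 0.0], [0.001, 0.002, -1.0]]
force: [0.3, -0.3, 0.3]
finger_gap: 56.0
```

>>> {"name": "drive_tool", "arguments": {"rows": "-6 1.1 0 0 0 0.18 60;-12 2.2 0 0 0 0.36 60;-18 3.3 0 0 0 0.54 60;-24 4.4 0 0 0 0.72 60;-30 5.5 0 0 0 0.9 60"}}

```text
time: 37.67
eef_pos: [586.0, -150.4, 533.0]
tcp_rot: [[0.827, 0.563, 0.003], [0.563, -0.827, -0.001], [0.002, 0.002, -1.0]]
force: [-0.1, -0.4, -0.2]
finger_gap: 55.9
```

>>> {"name": "drive_tool", "arguments": {"rows": "-1 3 0 0 0 0.18 60;-2 6 2 0 0 0.36 60;-3 9 5 0 0 0.54 60;-4.7 13.6 7 0 0 0.6 60;-4.7 13.6 7 0 0 0.6 60"}}

```text
time: 38.3
eef_pos: [624.4, -290.2, 458.2]
tcp_rot: [[1.0, -0.0, -0.004], [-0.0, -1.0, 0.001], [-0.004, -0.001, -1.0]]
force: [-0.1, 1.3, -0.4]
finger_gap: 55.9
```

```bash
python3 - <<'E'
from h import *
o=env.get_obs();q,d2=env.snapshot('wrist');np.savez('w8.npz',p=q,d=d2,e=o['eef_pos'],r=o['tcp_rot'])
print(o['eef_pos'],o['tcp_rot'][:,1])
p,d=env.snapshot('scene')
a=np.zeros((420,800,3),np.uint8);a[:,:560]=q;a[:210,560:]=cv2.resize(p[130:270,150:310],(240,210));cv2.imwrite('pics/w8.png',cv2.cvtColor(a,cv2.COLOR_RGB2BGR))
W=wworld(o,d2)
m=(W[...,2]>9)&(W[...,2]<40)&(W[...,0]>460)&(W[...,0]<660)&(abs(W[...,1]+287)<35)
print(pfit(W[m],(625,-286,0)),m.sum())
E
```

```text
[ 624.44791472 -290.23773238  458.22795524] [-3.48005517e-04 -9.99999329e-01 -1.10509079e-03]
(array([ 6.25093e+02, -2.86778e+02,  3.00000e-03]), np.float64(0.0)) 1443
```

View pics/w8.png

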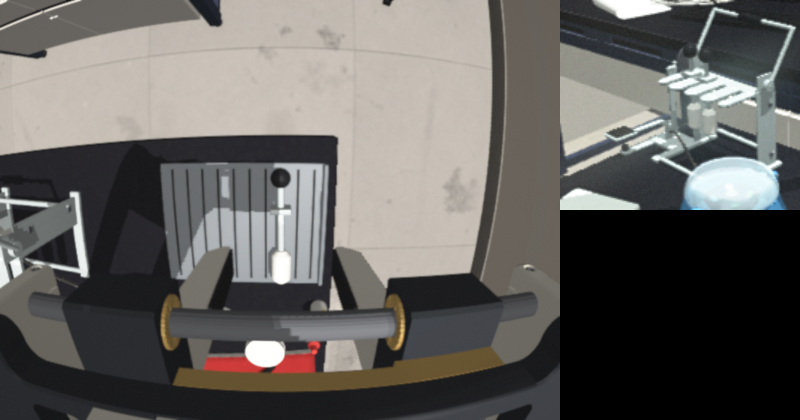

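>>> {"name": "drive_tool", "arguments": {"rows": "0 -0.3 5 0 0 0 60;0 -0.3 10 0 0 0 60;0 -0.3 15 0 0 0 60;0 -0.3 20 0 0 0 60;0 -0.3 24 0 0 0 60", "force": 50}}

```text
time: 39.02
eef_pos: [625.5, -282.9, 221.1]
tcp_rot: [[1.0, 0.006, 0.002], [0.006, -1.0, -0.001], [0.002, 0.001, -1.0]]
force: [0.5, 0.2, -0.6]
finger_gap: 55.5
```

>>> {"name": "drive_tool", "arguments": {"rows": "0 0 1 0 0 0 60;0 0 1.8 0 0 0 60;0 0 1.8 0 0 0 60;0 0 1.8 0 0 0 60"}}

```text
time: 39.52
eef_pos: [625.6, -284.5, 204.8]
tcp_rot: [[1.0, 0.004, 0.003], [0.004, -1.0, -0.002], [0.003, 0.002, -1.0]]
force: [-0.7, -0.2, 0.7]
finger_gap: 55.8
```

>>> {"name": "drive_tool", "arguments": {"rows": "0 0.2 0.6 0 0 0 60;0 0.2 1.2 0 0 0 60;0 0.2 1.4 0 0 0 60;0 0.2 1.4 0 0 0 60"}}

```text
time: 40.02
eef_pos: [624.8, -286.3, 189.4]
tcp_rot: [[1.0, 0.004, -0.0], [0.004, -1.0, -0.0], [-0.0, 0.0, -1.0]]
force: [-4.4, 1.5, 9.2]
finger_gap: 55.6
```

>>> {"name": "drive_tool", "arguments": {"rows": "0 0 0 0 0 0 0;0 0 0 0 0 0 0;0 0 0 0 0 0 0;0 0 0 0 0 0 0;0 0 0 0 0 0 0"}}

```text
time: 40.65
eef_pos: [625.4, -286.3, 189.4]
tcp_rot: [[1.0, 0.004, 0.002], [0.004, -1.0, -0.0], [0.002, 0.0, -1.0]]
force: [0.5, 1.2, 5.7]
finger_gap: 25.0
```

>>> {"name": "drive_tool", "arguments": {"rows": "0 0 0 0 0 0 0;0 0 0 0 0 0 0;0 0 0 0 0 0 0;0 0 0 0 0 0 0;0 0 0 0 0 0 0"}}

```text
time: 41.28
eef_pos: [625.3, -286.3, 189.4]
tcp_rot: [[1.0, 0.004, 0.002], [0.004, -1.0, -0.0], [0.002, 0.0, -1.0]]
force: [-0.8, 1.6, 6.0]
finger_gap: 25.3
```

>>> {"name": "drive_tool", "arguments": {"rows": "0 0 -4 0 0 0 0;0 0 -9 0 0 0 0;0 0 -14 0 0 0 0;0 0 -19 0 0 0 0;0 0 -25 0 0 0 0"}}

```text
time: 41.9
eef_pos: [624.4, -286.0, 438.1]
tcp_rot: [[1.0, 0.004, -0.003], [0.004, -1.0, 0.002], [-0.003, -0.002, -1.0]]
force: [0.7, 0.0, -0.9]
finger_gap: 25.0
```

>>> {"name": "drive_tool", "arguments": {"rows": "0 0 0 0 0 0 0;0 0 0 0 0 0 0;0 0 0 0 0 0 0;0 0 0 0 0 0 0;0 0 0 0 0 0 0", "force": 7}}

```text
time: 42.52
eef_pos: [624.8, -286.1, 437.5]
tcp_rot: [[1.0, 0.004, -0.001], [0.004, -1.0, 0.001], [-0.001, -0.001, -1.0]]
force: [0.0, 0.9, -1.2]
finger_gap: 26.6
```

>>> {"name": "drive_tool", "arguments": {"rows": "0 0 0 0 0 0 0;0 0 0 0 0 0 0;0 0 0 0 0 0 0;0 0 0 0 0 0 0;0 0 0 0 0 0 0"}}

```text
time: 43.15
eef_pos: [624.9, -286.2, 438.7]
tcp_rot: [[1.0, 0.004, 0.0], [0.004, -1.0, -0.0], [0.0, 0.0, -1.0]]
force: [0.8, -0.2, -2.0]
finger_gap: 26.2
```

>>> {"name": "drive_tool", "arguments": {"rows": "0 0 0 0 0 0 0;0 0 0 0 0 0 0;0 0 0 0 0 0 0;0 0 0 0 0 0 0;0 0 0 0 0 0 0"}}

```text
time: 43.78
eef_pos: [624.9, -286.1, 438.6]
tcp_rot: [[1.0, 0.004, 0.0], [0.004, -1.0, -0.0], [0.0, 0.0, -1.0]]
force: [0.3, 1.0, -1.9]
finger_gap: 26.1
```

>>> {"name": "drive_tool", "arguments": {"rows": "0 0 0 0 0 0 0;0 0 0 0 0 0 0;0 0 0 0 0 0 0;0 0 0 0 0 0 0;0 0 0 0 0 0 0", "force": 50}}

```text
time: 44.4
eef_pos: [624.8, -286.2, 438.5]
tcp_rot: [[1.0, 0.004, -0.0], [0.004, -1.0, 0.0], [-0.0, -0.0, -1.0]]
force: [-0.2, 0.2, -1.2]
finger_gap: 25.2
```

>>> {"name": "drive_tool", "arguments": {"rows": "-1 -2 -4 0 0 -0.18 0;-2.4 -6 -7 0 0 -0.36 0;-4 -10 -10.5 0 0 -0.54 0;-6 -15 -10.5 0 0 -0.72 0;-8 -20 -10.5 0 0 -0.9 0"}}

```text
time: 45.02
eef_pos: [543.2, -85.1, 544.4]
tcp_rot: [[0.614, 0.789, 0.002], [0.789, -0.614, -0.0], [0.001, 0.002, -1.0]]
force: [0.3, -0.1, -1.3]
finger_gap: 24.9
```

>>> {"name": "drive_tool", "arguments": {"rows": "1.9 -4.2 0 0 0 -0.18 0;3.8 -8.4 0 0 0 -0.36 0;5.7 -12.6 0 0 0 -0.54 0;7.7 -16.9 0 0 0 -0.6 0;9.65 -21.1 0 0 0 -0.6 0"}}

```text
time: 45.65
eef_pos: [437.0, 121.1, 543.8]
tcp_rot: [[0.066, 0.998, 0.001], [0.998, -0.066, 0.0], [0.0, 0.001, -1.0]]
force: [-0.4, 0.5, -1.4]
finger_gap: 25.4
```

>>> {"name": "drive_tool", "arguments": {"rows": "0 0 3 0 0 0 0;0 0 7 0 0 0 0;0 0 11 0 0 0 0;0 0 14.8 0 0 0 0;0 0 14.8 0 0 0 0"}}

```text
time: 46.28
eef_pos: [436.8, 119.7, 392.6]
tcp_rot: [[0.067, 0.998, -0.006], [0.998, -0.067, -0.001], [-0.001, -0.006, -1.0]]
force: [-0.8, 0.2, -1.4]
finger_gap: 24.9
```

```bash
python3 - <<'E'
from h import *
o=env.get_obs();print(o['eef_pos']);p=hang('s7')
E
```

```text
[436.8426098  119.74557258 392.6076145 ]
tcp local [-111.1  -21.2  392.6] yaw -0.067 gap 24.9 F [-0.8  0.2 -1.4]
head 180 [-122.9  -32.    89. ]
stem 69 [-117.4  -24.9  138.5]
 dx/dz,dy/dz [np.float64(0.002), np.float64(-0.016)]
collar 32 [-124.1  -34.7  170.7]
upper 30 [-116.9  -24.4  186.3]
knob 142 [-116.8  -30.4  217. ]
```

>>> {"name": "drive_tool", "arguments": {"rows": "-0.05 2 0 0 0 0 0;-0.05 3.5 0 0 0 0 0;-0.05 4.5 0 0 0 0 0;-0.05 5.5 0 0 0 0 0;-0.05 6.5 0 0 0 0 0"}}

```text
time: 46.95
eef_pos: [503.4, 115.1, 396.1]
tcp_rot: [[0.067, 0.998, 0.001], [0.998, -0.067, 0.0], [0.0, 0.001, -1.0]]
force: [0.2, -0.1, -1.1]
finger_gap: 25.3
```

>>> {"name": "drive_tool", "arguments": {"rows": "0 1 0 0 0 0 0;0 2 0 0 0 0 0;0 3 0 0 0 0 0;0 4 0 0 0 0 0;0 4.6 0 0 0 0 0"}}

```text
time: 47.58
eef_pos: [549.3, 111.9, 395.4]
tcp_rot: [[0.067, 0.998, -0.0], [0.998, -0.067, -0.0], [-0.0, -0.0, -1.0]]
force: [-6.5, -1.0, 1.2]
finger_gap: 24.8
```

>>> {"name": "drive_tool", "arguments": {"rows": "0 0 0.3 0 0 0 0;0 0 0.6 0 0 0 0;0 0 0.8 0 0 0 0;0 0 1 0 0 0 0;0 0 1 0 0 0 0"}}

```text
time: 48.2
eef_pos: [548.6, 112.0, 385.4]
tcp_rot: [[0.067, 0.998, -0.0], [0.998, -0.067, -0.0], [-0.0, -0.0, -1.0]]
force: [0.2, -0.1, -0.8]
finger_gap: 25.2
```

>>> {"name": "drive_tool", "arguments": {"rows": "0 -0.05 0.2 0 0 0 0;0 -0.05 0.35 0 0 0 0;0 -0.05 0.5 0 0 0 0;0 -0.05 0.5 0 0 0 0"}}

```text
time: 48.7
eef_pos: [548.2, 112.0, 380.5]
tcp_rot: [[0.067, 0.998, 0.0], [0.998, -0.067, 0.0], [0.0, 0.0, -1.0]]
force: [-0.9, 0.4, -1.5]
finger_gap: 25.1
```

>>> {"name": "drive_tool", "arguments": {"rows": "0 0 0 0 0 0 0;0 0 0.1 0 0 0 0;0 0 0.1 0 0 0 0"}}

```text
time: 49.08
eef_pos: [548.2, 112.1, 380.4]
tcp_rot: [[0.067, 0.998, 0.001], [0.998, -0.067, 0.0], [0.0, 0.001, -1.0]]
force: [-2.8, 0.9, 5.4]
finger_gap: 24.8
```

>>> {"name": "drive_tool", "arguments": {"rows": "0 0 0 0 0 0 0;0 0 0 0 0 0 0;0 0 0 0 0 0 0;0 0 0 0 0 0 0", "force": 5}}

```text
time: 49.58
eef_pos: [548.4, 112.0, 380.4]
tcp_rot: [[0.067, 0.998, 0.001], [0.998, -0.067, 0.0], [0.0, 0.001, -1.0]]
force: [-2.3, -0.4, 5.4]
finger_gap: 26.4
```

>>> {"name": "drive_tool", "arguments": {"rows": "0 0 0 0 0 0 60;0 0 0 0 0 0 60;0 0 0 0 0 0 60;0 0 0 0 0 0 60;0 0 0 0 0 0 60"}}

```text
time: 50.2
eef_pos: [548.2, 112.0, 379.5]
tcp_rot: [[0.067, 0.998, -0.0], [0.998, -0.067, -0.0], [-0.0, -0.0, -1.0]]
force: [0.7, -0.2, -0.4]
finger_gap: 55.4
```

>>> {"name": "drive_tool", "arguments": {"rows": "0 0 -2 0 0 0 60;0 0 -4 0 0 0 60;0 0 -7 0 0 0 60;0 0 -11 0 0 0 60;0 0 -15 0 0 0 60"}}

```text
time: 50.82
eef_pos: [547.9, 112.0, 532.9]
tcp_rot: [[0.067, 0.998, 0.002], [0.998, -0.067, 0.0], [0.0, 0.002, -1.0]]
force: [0.4, -0.4, 0.0]
finger_gap: 56.0
```

>>> {"name": "drive_tool", "arguments": {"rows": "3.6 -2 0 0 0 0 0;7.2 -4 0 0 0 0 0;10.8 -6 0 0 0 0 0;14.5 -8 0 0 0 0 0;18.2 -10.2 0 0 0 0 0", "force": 20}}

```text
time: 51.45
eef_pos: [457.8, 301.5, 531.8]
tcp_rot: [[0.067, 0.998, 0.002], [0.998, -0.067, 0.001], [0.001, 0.002, -1.0]]
force: [0.1, -0.3, -0.6]
finger_gap: 10.6
```

```bash
python3 - <<'E'
from h import *
o=env.get_obs();q,d2=env.snapshot('wrist');np.savez('w9.npz',p=q,d=d2,e=o['eef_pos'],r=o['tcp_rot'])
print(o['eef_pos'],o['finger_gap'])
p,d=env.snapshot('scene');np.savez('s9.npz',p=p,d=d)
a=np.zeros((420,800,3),np.uint8);a[:,:560]=q;a[:210,560:]=cv2.resize(p[130:270,150:310],(240,210));cv2.imwrite('pics/w9.png',cv2.cvtColor(a,cv2.COLOR_RGB2BGR))
L=loc(wworld(o,d2))
for sy in(63,21,-21,-63):
    k=L[(abs(L[...,1]-sy)<14)&(abs(L[...,0])<16)&(L[...,2]>203)&(L[...,2]<225)];print(sy,len(k),k.mean(0).round(1) if len(k) else '',k[:,2].max().round(1) if len(k) else '')
    k=L[(abs(L[...,1]-sy)<20)&(abs(L[...,0])<20)&(L[...,2]>160)&(L[...,2]<168)];print('   collar',len(k),k.min(0).round(1) if len(k) else '',k.max(0).round(1) if len(k) else '')
k=L[(abs(L[...,0]+102)<25)&(abs(L[...,1]-160)<25)&(L[...,2]>40)&(L[...,2]<60)];print('tread',k.mean(0),k.min(0),k.max(0))
E
```

```text
[457.79137318 301.45548297 531.816937  ] 10.590064448153056
63 8 [  0.   76.3 204. ] 204.7
   collar 328 [-14.3  53.4 160.1] [ 13.8  78.6 167.3]
21 0  
   collar 0  
-21 0  
   collar 0  
-63 0  
   collar 0  
tread [-102.04963703  160.63021086   48.49385827] [-126.00370913  139.20870232   40.09703757] [-77.5255909  180.04804555  52.93767779]
```

View pics/w9.png

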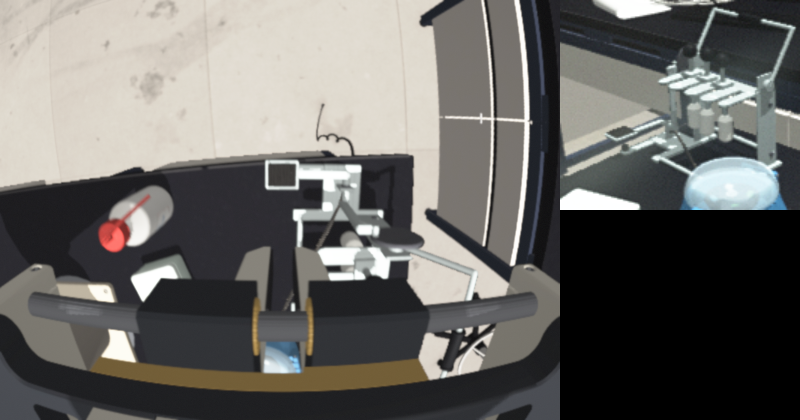

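```bash
python3 - <<'E'
from h import *
p,d=load('s9.npz');L=loc(world('scene',d))+[2,2.2,0]
for sy in(63,21,-21,-63):
    for n,lo,hi,r in(('head',55,98,20),('collar',157,165,20),('upper',170,186,14),('knob',192,216,16)):
        k=L[(abs(L[...,1]-sy)<r)&(abs(L[...,0])<r)&(L[...,2]>lo)&(L[...,2]<hi)]
        if len(k)>3:print(sy,n,len(k),np.median(k,0).round(1),'x',k[:,0].min().round(1),k[:,0].max().round(1),'zmax',k[:,2].max().round(1))
a=cv2.resize(p[140:240,170:290],(720,600),interpolation=cv2.INTER_CUBIC);cv2.imwrite('pics/s9.png',cv2.cvtColor(a,cv2.COLOR_RGB2BGR))
E
```

```text
63 head 127 [-8.7 57.  79.8] x -15.2 8.1 zmax 98.0
63 collar 54 [ -6.3  57.3 161.9] x -15.5 14.1 zmax 164.9
63 upper 15 [ -1.9  61.3 178.3] x -7.3 1.2 zmax 185.8
63 knob 77 [ -6.1  57.8 205. ] x -14.8 9.4 zmax 215.7
21 head 134 [-13.3  13.7  79.2] x -20.0 5.2 zmax 98.0
21 collar 58 [ -6.3  15.4 162.9] x -15.9 12.2 zmax 164.8
21 upper 18 [ -0.3  19.3 177.8] x -4.2 4.1 zmax 185.8
21 knob 81 [ -1.8  16.2 206.1] x -10.4 10.8 zmax 216.0
-21 head 162 [ -8.5 -28.6  77.9] x -15.2 9.7 zmax 97.6
-21 collar 58 [ -5.2 -25.5 161.7] x -17.3 11.5 zmax 164.5
-21 upper 19 [ -2.4 -22.1 178.1] x -6.2 4.2 zmax 185.2
-21 knob 85 [ -6.2 -27.1 205.2] x -14.7 10.6 zmax 215.0
```

View pics/s9.png

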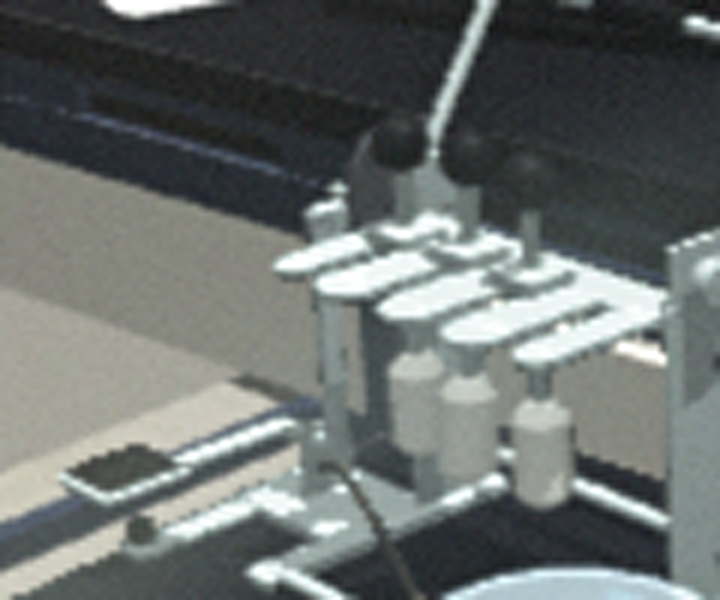

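>>> {"name": "drive_tool", "arguments": {"rows": "-4 0 0 0 0 0 0;-8 0 0 0 0 0 0;-12 0 0 0 0 0 0;-12 -3 0 0 0 0 0;-12 -3 0 0 0 0 0"}}

```text
time: 52.18
eef_pos: [419.8, 181.8, 531.7]
tcp_rot: [[0.068, 0.998, 0.003], [0.998, -0.068, 0.001], [0.001, 0.003, -1.0]]
force: [0.5, -0.1, 0.5]
finger_gap: 0.4
```

```bash
cat > chk.py <<'E'
from h import *
o=env.get_obs();print(o['eef_pos'].round(1),round(o['time'],2))
def rep(L):
  for sy in(63,21,-21,-63):
    r=''
    for n,lo,hi,w in(('head',55,98,22),('stem',110,145,10),('collar',156,166,22),('upper',170,186,12),('knob',192,216,18)):
        k=L[(abs(L[...,1]-sy)<w)&(abs(L[...,0])<w)&(L[...,2]>lo)&(L[...,2]<hi)]
        if len(k)>3:r+='%s %d %s zmax%.0f | '%(n,len(k),np.median(k,0)[:2].round(1),k[:,2].max())
    print(sy,r)
p,d=env.snapshot('scene');rep(loc(world('scene',d))+[2,2.2,0])
q,d2=env.snapshot('wrist');np.savez('w10.npz',p=q,d=d2,e=o['eef_pos'],r=o['tcp_rot']);print('wrist');rep(loc(wworld(o,d2)))
a=np.zeros((420,800,3),np.uint8);a[:,:560]=q;a[:210,560:]=cv2.resize(p[130:270,150:310],(240,210));cv2.imwrite('pics/w10.png',cv2.cvtColor(a,cv2.COLOR_RGB2BGR))
E
python3 chk.py
```

```text
[419.8 181.8 531.7] 52.17
63 head 141 [-8.3 56.4] zmax98 | stem 4 [-3.4 61.5] zmax132 | collar 60 [-5.6 57. ] zmax166 | upper 16 [-3.2 61.6] zmax184 | knob 77 [-6.7 57.5] zmax215 | 
21 head 153 [-8.8 14. ] zmax98 | collar 66 [-4.3 14.8] zmax166 | upper 23 [-1.  20.5] zmax185 | knob 82 [-4.4 15.8] zmax215 | 
-21 head 161 [ -8.1 -28.5] zmax98 | stem 8 [ -3.  -21.7] zmax131 | collar 63 [ -6.7 -27.1] zmax166 | upper 18 [ -2.4 -22.7] zmax185 | knob 85 [ -5.6 -26.6] zmax215 | 
-63 collar 5 [ 18.2 -84. ] zmax165 | 
wrist
63 head 56 [-9.1 54.3] zmax98 | stem 14 [-4.5 61.4] zmax127 | collar 575 [-6.7 68.5] zmax166 | upper 23 [-4.4 64.5] zmax179 | knob 511 [-4.6 64.5] zmax216 | 
21 head 14 [ 0.4 10.6] zmax97 | collar 525 [-6.7 28.1] zmax166 | upper 23 [-4.7 24. ] zmax180 | knob 465 [-7.2 24.7] zmax216 | 
-21 head 31 [-3.7 -8.7] zmax75 | collar 511 [ -5.8 -16. ] zmax166 | upper 39 [ -3.2 -18.9] zmax182 | knob 442 [ -4.3 -17.3] zmax216 | 
-63 collar 175 [  2.  -56.2] zmax158 |
```

>>> {"name": "drive_tool", "arguments": {"rows": "4 1 0 0 0 0 0;8 2 0 0 0 0 0;12 3 3 0 0 0 0;12 3 8 0 0 0 0;12 3 13 0 0 0 0"}}

```text
time: 52.9
eef_pos: [459.2, 301.4, 398.1]
tcp_rot: [[0.065, 0.998, 0.0], [0.998, -0.065, -0.0], [-0.0, 0.0, -1.0]]
force: [-0.5, 0.2, 0.3]
finger_gap: 0.3
```

>>> {"name": "drive_tool", "arguments": {"rows": "0 0 3.5 0 0 0 0;0 0 7.5 0 0 0 0;0 0 11 0 0 0 0;0 0 14 0 0 0 0;0 0 14 0 0 0 0"}}

```text
time: 53.52
eef_pos: [457.9, 300.0, 256.6]
tcp_rot: [[0.067, 0.998, -0.005], [0.998, -0.067, -0.003], [-0.003, -0.005, -1.0]]
force: [-0.5, -0.9, 0.5]
finger_gap: 0.5
```

Press, in slow steps.

>>> {"name": "drive_tool", "arguments": {"rows": "0 0 1 0 0 0 0;0 0 1.8 0 0 0 0;0 0 2.4 0 0 0 0;0 0 2.9 0 0 0 0;0 0 3.4 0 0 0 0"}}

```text
time: 54.15
eef_pos: [458.8, 300.7, 225.9]
tcp_rot: [[0.067, 0.998, 0.001], [0.998, -0.067, 0.001], [0.001, 0.001, -1.0]]
force: [-0.9, 0.9, 3.7]
finger_gap: 0.7
```

>>> {"name": "drive_tool", "arguments": {"rows": "0 0 0.2 0 0 0 0;0 0 0.4 0 0 0 0;0 0 0.4 0 0 0 0"}}

```text
time: 54.52
eef_pos: [458.7, 300.7, 221.8]
tcp_rot: [[0.067, 0.998, 0.0], [0.998, -0.067, 0.001], [0.001, 0.0, -1.0]]
force: [-2.2, 2.0, 4.6]
finger_gap: 0.4
```

>>> {"name": "drive_tool", "arguments": {"rows": "0 0 0.2 0 0 0 0;0 0 0.4 0 0 0 0;0 0 0.4 0 0 0 0"}}

```text
time: 54.9
eef_pos: [458.9, 300.9, 220.2]
tcp_rot: [[0.067, 0.998, 0.0], [0.998, -0.067, 0.001], [0.001, 0.0, -1.0]]
force: [-12.3, -3.7, 26.1]
finger_gap: 0.4
```

>>> {"name": "drive_tool", "arguments": {"rows": "0 0 -2 0 0 0 0;0 0 -5 0 0 0 0;0 0 -10 0 0 0 0;0 0 -16 0 0 0 0;0 0 -22 0 0 0 0"}}

```text
time: 55.52
eef_pos: [458.4, 300.0, 438.7]
tcp_rot: [[0.067, 0.998, -0.001], [0.998, -0.067, -0.001], [-0.001, -0.001, -1.0]]
force: [-0.6, -0.1, -0.2]
finger_gap: 0.5
```

>>> {"name": "drive_tool", "arguments": {"rows": "-4 0 -4 0 0 0 0;-8 0 -8 0 0 0 0;-12 -1 -9 0 0 0 0;-12 -3 -9 0 0 0 0;-12 -3 -9 0 0 0 0"}}

```text
time: 56.15
eef_pos: [420.2, 182.2, 527.8]
tcp_rot: [[0.068, 0.998, 0.001], [0.998, -0.068, -0.0], [0.0, 0.001, -1.0]]
force: [0.4, 0.2, -0.0]
finger_gap: 0.2
```

```bash
python3 chk.py; python3 - <<'E'
from h import *
W,p=lw('w10.npz');L=loc(W)
k=L[(abs(L[...,1])<80)&(L[...,0]<-50)&(L[...,0]>-85)&(L[...,2]>180)&(L[...,2]<210)];print('bail bar',len(k),np.median(k,0))
k=L[(abs(L[...,0]+102)<15)&(abs(L[...,1]-160)<15)&(L[...,2]<90)];print('tread',len(k),np.median(k,0))
E
```

```text
[420.2 182.2 527.8] 56.15
63 head 141 [-7.4 55.6] zmax98 | stem 5 [-0.3 63.2] zmax131 | collar 18 [ 5.9 56.4] zmax166 | upper 16 [-3.1 60.8] zmax185 | knob 77 [-6.6 57. ] zmax216 | 
21 head 151 [-7.8 14.1] zmax98 | stem 6 [-2.1 19.9] zmax135 | collar 38 [-0.9 14. ] zmax165 | upper 20 [-1.4 20.9] zmax186 | knob 79 [-6.2 15.2] zmax216 | 
-21 head 158 [ -8.2 -28.5] zmax98 | stem 8 [ -3.6 -23.5] zmax131 | collar 37 [ -0.3 -25.7] zmax166 | upper 20 [ -2.7 -22.5] zmax186 | knob 86 [ -5.8 -26.6] zmax215 | 
-63 
wrist
63 head 60 [-9.2 54.3] zmax98 | stem 14 [-4.1 61.6] zmax123 | collar 572 [-6.6 68.6] zmax166 | upper 23 [-4.  64.6] zmax179 | knob 506 [-4.4 64.5] zmax216 | 
21 head 15 [-1.4 10.5] zmax97 | collar 592 [-5.9 27.1] zmax166 | upper 30 [-3.1 23.4] zmax179 | knob 490 [-3.6 24.4] zmax216 | 
-21 head 35 [-2.8 -8.8] zmax76 | collar 569 [ -5.9 -16.5] zmax166 | upper 34 [ -3.4 -18.8] zmax183 | knob 451 [ -4.5 -17.3] zmax216 | 
-63 collar 190 [  4.1 -55.4] zmax158 | 
bail bar 1349 [-69.11451184  12.51817249 196.25874478]
tread 445 [-102.23618392  159.54750046   49.99871885]
```

View pics/w10.png

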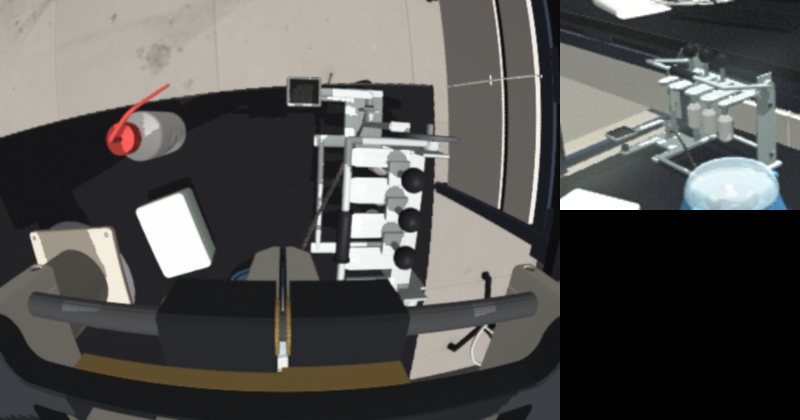

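```bash
python3 -c "
from cell import env
print(env.hand_in())"
```

```text
the job is handed in; nothing more can be done
None
```

The job is handed in, at about 56 s on the robot's clock. The bail was cocked open and the three pestles present were hung in slots 0, 1 and 2. The pedal was then pressed to its stop and let up. There were two pestles on the mat and one in front of the rack; no fourth was present, so slot 3 is empty.

**Last checks:**
- **Bail:** shut, with its bar at rack x −69 mm. Its top surface read z 196 mm, which fits the 191 mm bar height.
- **Pedal:** up, with the tread at 50 mm.
- **Pestles:** all three upright, collars flat on the plate and stems at the slot seats.
- **Other things on the bench:** nothing I saw had moved, and I pressed on nothing there. I did not measure them again at the end.

**What disagreed on the way:**
- The pestle in slot 1 measured about 0.07 rad off upright once after release, but stood upright in the next two checks, without my touching it.
- The first pestle hung about 0.05 rad tilted in the grip. I corrected that by tilting the tool before inserting it.
- That pestle had also slipped about 5 mm in the pinch, so it met the plate early, at about 33 N on the wrist.
- The fingertips touched the mat lightly, at up to 9 N, when I grasped the last pestle.

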